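# Emergency lid release of a dead microcentrifuge

### The arm

A 6-joint arm with a two-finger parallel gripper is mounted at the origin on a cart in front of the work surface, level with it; the furniture and walls round the work are solid. World frame = base frame: x ahead of the robot, y to its left, z up, the work surface at z = 0. Lengths are in m, angles in rad, forces in N, time in s.
With the tool pointing down it reaches from about 0.35 to 0.95 m from the base axis. Payload 17.4 kg.
Tool frame: the origin (TCP) lies at the very end of the fingers, on their centre line; the grasp point (between the pads) lies 19 mm behind it (arm.pinch_z is the z of the grasp point in the tool frame, in m); z points along the fingers, x is the direction in which the jaws open and shut, and the axes are right-handed (so a half turn about z gives the same grasp; the last joint's range is limited). The gripper opens to 93 mm and grips with 3 to 60 N. Pads are 15 mm wide; open, the fingers measure 128 mm over their backs; the gripper's body (75 mm by 188 mm) begins 65 mm behind the grasp point.
Start: joints at [1.1, 0.116, 1.442, -0, 1.584, -0.038], TCP at [0.283, 0.613, 0.219] pointing down, gripper open.
Joint ranges: [-2.83, 2.83], [-0.83, 2.19], [0.07, 2.5], [-1.14, 4.28], [0.01, 3], [-2.97, 2.97]. Speed limits (rad/s): [1.89, 1.89, 2.22, 3.14, 3.14, 3.14].

### API

Orientations are given as [roll, pitch, yaw] about the fixed x, y, z axes, in that order (R = Rz(yaw) Ry(pitch) Rx(roll)).
In Python, from cell import arm gives the robot as it stands.
- The arm moves only by the tool play_rows, never from a script. Its argument "deltas" is a list of rows, each a list of 5 numbers: the shift along the world's x, y, z in m, then the turn about the world's z in degrees, then the closure in counts, from 0 (fully open) to 255 (shut). A call has exactly 5 rows; each row shifts and turns the pose as measured when the row begins; what a row does not reach is not made up. A row lasts 1/12 s, in which the tool goes at most 41.7 mm and 7.16 degrees, less where a joint would pass 70% of its speed; a pose out of reach is approached as far as the arm can. A call is refused whole if a number of a shift passes 0.0417 or a number of a turn 7.16, either way. A call with a gripper value outside its range is refused whole. The fingers move at their own pace and stop on an object; the grip force is fixed at half the most. Time passes only in rows, so rows that do not move let the fingers close, or fill a call up. It gives the time, the measured TCP pose, the force and the opening at its end, in the units of the state.
- arm.sense(): the state, without advancing time (a new reading comes with each control period).
- arm.grab_frame(name): name is "scene" or "top"; returns the picture (400x640x3 uint8, red, green, blue); there is no depth.
- arm.camera_model(name): a dict with "K" (3x3 intrinsics, pixels), "origin" and "attitude" of the camera in the world. Camera axes: x right, y up, looking along -z (the intrinsics and any distortion apply to the point x, -y, -z); pixel columns grow to the right and rows downward; lengths in m; the calibration is good to about 2 mm. A picture is of the moment at which its call begins. camera_model takes no time and is no camera call.
- arm.close_job(): hands the job in, once; it reports no verdict.
Trained networks look in the newest picture that a camera, given by its name, has taken for a name from the list of things; names that differ only in an ending like _2 or _b are one class to them, and where a whole thing is asked for, a point or a joint stands for the part that bears it (a point fixed in the world has none). Each returns a list of dicts, best first, with "conf" (0 to 1); they miss things now and then, are a little off and sometimes report something else, mostly with a low value. They report only what shows in the picture. A call takes as long as a camera call. They do not tell look-alikes from the thing itself.
- arm.recognise(label, camera): "position" ([row, column] in pixels, amid what is visible of it).
- arm.pinpoint(label, camera): "position" ([row, column] in pixels: a listed point, or the origin of a listed thing).
The state is a dict: "t": time; "joint_positions": joint angles; "qvel": joint speeds; "tau": joint torques, N m; "tcp_pos": TCP position; "tcp_rot": TCP orientation; "ft_force": force on the tool from outside, world axes, zero at the start; "moment": the same for the moment, N m; "gripper_width": opening from 0.0 (shut) to 1.0 (fully open).
Only numpy, scipy, OpenCV 4.12 (cv2) and the standard library are available. Lean on these libraries where they do the work, as an engineer would, in place of code of your own. Each camera call takes 0.05 s, during which the arm holds its last target.

### The job

The small white centrifuge has lost its power with samples inside and its lid is still locked. Take the orange-handled steel release rod, push it through the emergency-release hole in the front of the machine and press the spring latch back from behind its catch, gently, only as far as it needs, until the lid pops up; then draw the rod out, swing the lid fully open past upright so that it stays, and lay the rod flat on the bench, clear of the machine. Do not force the rod against any part of the machine and leave the things around it where they are.

Things in the scene. Friction and masses are not known exactly. Their poses are not given: they have to be found in the camera images.
- rod_grip (a point): Release rod: straight steel dowel, 9 mm thick round shaft 70 mm long, with a flat orange plastic handle 50 mm long, 16 mm wide, 9 mm thick at its rear end; 120 mm overall, 60 g; lies flat on the bench. This point is the centre of the handle, 4.5 mm above the underside. Its x axis runs along the rod toward the steel tip, z up from its flat side.
- rod_tip (a point): Centre of the blunt steel tip face of the release rod, 95 mm from the centre of the handle along the rod; same axes as rod_grip.
- centrifuge: White benchtop microcentrifuge, fixed; casing 160 mm deep, 180 mm wide, deck 80 mm high, grey lid on top (highest point 96 mm when shut). Origin under its centre on the bench; x points from its front to its back (the front faces the robot), y to its left seen from the front panel's user (toward the dead display), z up. Display and keys are on the front face, left of the hole.
- release_hole (a point): Centre of the mouth of the emergency-release hole in the flat, upright front face of the centrifuge: round hole of 12 mm with a dark ring round it, slightly countersunk, through a wall of 6 mm, 50 mm above the bench, 45 mm to the right of the middle. x points straight into the hole (level), y to the left, z up. The rod goes straight in along x.
- latch_middle (a point): Fixed point on the axis of the hole, 18 mm behind the front face: mean place of the brass end of the spring latch. The end really stands 10 to 26 mm behind the face, differing from start to start, unseen. It resists with 3 N, rising to 7 N; pushed in by about 5 mm it frees the lid, which pops up; at 7 mm it meets a rigid stop (more than 15 N bends it). Let go too soon, it springs back.
- lid (a joint): Lid angle: 0 shut and locked. When the latch lets go an ejector lifts the lid by itself to about 0.2 rad, where it rests. 1.57 upright, 1.85 leaning back against its stop. Light (0.16 kg, about 0.12 N m to lift); past upright it stays open, below about 1.2 it falls back to 0.2.
- lid_hinge (a point): Middle of the lid's hinge line along the back of the deck, 83 mm above the bench, fixed to the casing; x and y as for the centrifuge. The lid turns about its y axis; its flat underside starts at this line.
- lid_lip (a point): Front end of the white finger lip at the middle of the lid's front edge (lip 70 mm wide, 7 mm thick), 161 mm from the hinge line; moves with the lid. Shut, the lip overhangs the front face by 6 mm, 91 mm above the bench. The lid is 172 mm wide. Under it, a steel hook hangs down 22 mm at 45 mm right of the middle and an 8 mm ejector pin stands 58 mm left of it; the middle is free.
- iodine: Brown reagent bottle, 42 x 42 x 90 mm, loose bystander; origin under its centre.
- beaker_b: Small clear beaker, 47 x 47 x 56 mm, loose bystander; origin under its centre.
- tape: Roll of white tape lying flat, 54 x 54 x 12 mm, loose bystander; origin under its centre.
- gel: White tube with green cap, 28 x 96 x 25 mm, lying, loose bystander; origin under its centre.
Things that resemble listed ones, but are neither listed nor needed, are in the scene too. What is shaped like the part that bears rod_grip but pink is not meant.

How it is judged:
On the way, in this order (a step that is already met when the one before it is completed fails the run):
1. the rod's tip has entered the release hole (x of rod_tip in the frame of release_hole above 0.007 m and y of rod_tip in the frame of release_hole between -0.006 and 0.006 m and z of rod_tip in the frame of release_hole between -0.006 and 0.006 m and value of joint lid below 0.05 rad), for 0.1 s.
2. the latch has been pressed back with the rod and the lid has popped up (value of joint lid above 0.12 rad and x of rod_tip in the frame of release_hole above 0 m), for 0.1 s.
3. the lid is swung open past upright (value of joint lid above 1.6 rad), for 0.2 s.
At the end, for the whole second after the job is handed in: The lid stands open by itself past upright (more than 1.6 rad); the rod lies flat and still on the bench (handle and tip lower than 20 mm), touching no part of the centrifuge (value of joint lid above 1.6 rad and height (world z) of rod_grip between -0.02 and 0.02 m and height (world z) of rod_tip below 0.02 m and linear speed of rod below 0.03 m/s and contact force between rod and centrifuge below 0.1 N).
It fails at once if the rod presses on the latch or any other part of the centrifuge with more than 15 N (contact force between rod and centrifuge above 15 N).
It fails at once if a bystander (bottle, beaker, tape, tube) is moved by more than 20 mm (distance of any of iodine, beaker_b, tape, gel from where it was at the start of the episode above 0.02 m).
It also fails if it takes over 70 s, if anything falls off the work surface, if the arm or the gripper's body presses on something with over 40 N, if the wrist force passes 120 N, or if a joint passes its speed limit or range.

## Working session

There is one attempt and no reset: what is moved stays moved. The work goes in short steps, Python scripts to look and compute and a tool call to move; the robot and the scene stay as the last step left them, time stands still between calls to the robot, and variables do not carry over. Pictures are saved under pics/ and viewed, and the job is handed in when it is done.

Besides the shell and the picture viewer there is one more tool, called after ">>>" as a command line: name --pt "numbers of a row" for each row, then --argument value for the rest. play_rows: Moves the arm, as the interface text tells. Its arguments: {"type":"object","properties":{"deltas":{"type":"array"}},"required":["deltas"]}

```bash
mkdir -p pics; ls; cat > h.py <<'E'
import numpy as np, cv2
from cell import arm
from scipy.spatial.transform import Rotation as R
def cam(n):
    return arm.camera_model(n)
E
python3 - <<'E'
from h import *
for n in ("scene","top"):
    im=arm.grab_frame(n); cv2.imwrite(f"pics/{n}0.png",im[:,:,::-1]); print(n,cam(n))
for n in ("scene","top"):
  for l in ("rod_grip","rod_tip","centrifuge","release_hole","lid_lip","lid_hinge","iodine","beaker_b","tape","gel"):
    try: print(n,l,[(np.round(d["position"],1).tolist(),round(d["conf"],2)) for d in arm.pinpoint(l,n)][:4])
    except Exception as e: print(l,e)
print(arm.sense())
E
```

```text
pics
scene {'K': array([[406.38224967,   0.        , 325.98485709],
       [  0.        , 406.38224967, 200.39692411],
       [  0.        ,   0.        ,   1.        ]]), 'origin': array([ 0.1974482 , -0.68696913,  0.67679693]), 'attitude': array([ 0.95220766,  0.02413665, -0.43433072])}
top {'K': array([[467.25899237,   0.        , 316.35549747],
       [  0.        , 467.25899237, 200.97389754],
       [  0.        ,   0.        ,   1.        ]]), 'origin': array([0.40710818, 0.06558138, 0.99392519]), 'attitude': array([ 0.13636579,  0.0053078 , -1.59333393])}
scene rod_grip [([259.2, 305.2], 0.82), ([289.7, 331.5], 0.73), ([225.2, 281.9], 0.65)]
scene rod_tip [([293.1, 371.7], 0.57)]
scene centrifuge [([227.3, 357.5], 0.95)]
scene release_hole [([228.6, 335.4], 0.85)]
scene lid_lip [([202.4, 328.6], 0.56)]
scene lid_hinge [([194.4, 385.4], 0.97)]
scene iodine [([287.7, 408.6], 0.75)]
scene beaker_b [([195.7, 287.4], 0.79)]
scene tape [([177.9, 312.1], 0.49), ([226.9, 356.3], 0.27)]
scene gel [([189.6, 324.9], 0.61)]
top rod_grip [([241.4, 419.2], 0.73), ([249.1, 361.1], 0.58), ([
[... 408 characters left out ...]
.5], 0.54)]
top gel [([177.3, 234.4], 0.97)]
{'t': 1.1, 'joint_positions': array([ 1.10022638e+00,  1.16021627e-01,  1.44161415e+00,  1.92337021e-05,
        1.58401688e+00, -3.77939013e-02]), 'qvel': array([-0.00053223,  0.00222969,  0.00080969,  0.00239393, -0.00126318,
       -0.00068795]), 'tau': array([-5.38166205e-04, -7.21076202e+01, -6.22739553e+01,  7.78459758e-02,
        1.88667438e-02, -3.71850535e-05]), 'tcp_pos': array([0.28308768, 0.61276612, 0.21862276]), 'tcp_rot': array([-3.14157117e+00,  5.92343289e-05,  1.13802054e+00]), 'ft_force': array([ 0.14737501,  0.29549999, -0.31921761]), 'moment': array([ 0.02594605, -0.000571  , -0.0075787 ]), 'gripper_width': 1.003477069662487}
```

View pics/scene0.png

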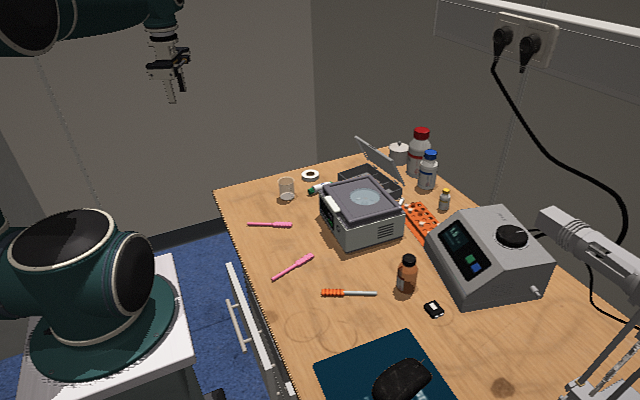

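View pics/top0.png

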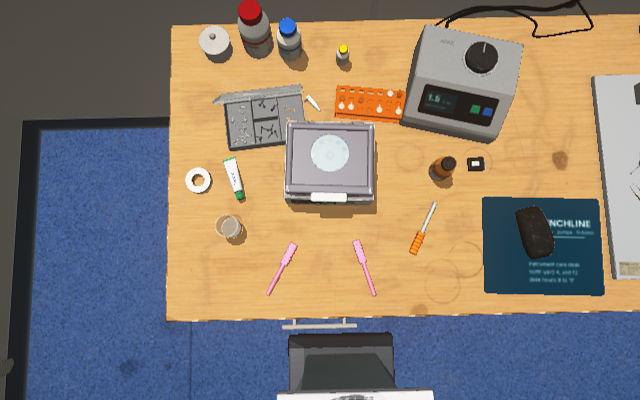

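```bash
python3 - <<'E'
import cv2
a=cv2.imread("pics/top0.png")[130:320,190:450]; cv2.imwrite("pics/topz.png",cv2.resize(a,None,fx=3,fy=3,interpolation=2))
a=cv2.imread("pics/scene0.png")[150:310,250:450]; cv2.imwrite("pics/scenez.png",cv2.resize(a,None,fx=3.7,fy=3.7,interpolation=2))
E
```

```text
(no output)
```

View pics/topz.png

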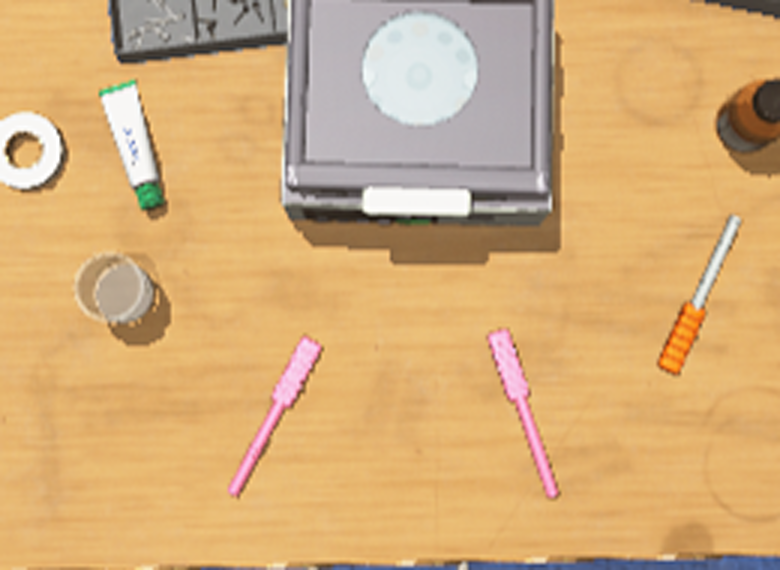

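View pics/scenez.png

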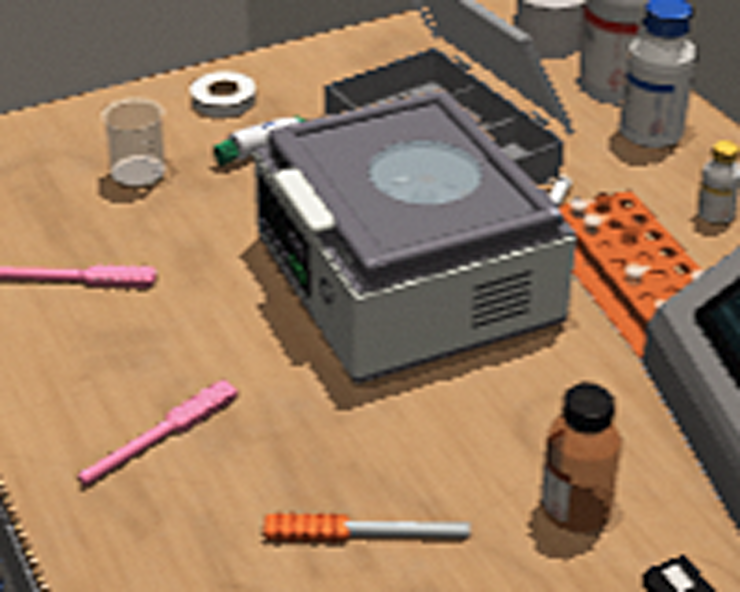

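```bash
cat >> h.py <<'E'
def ray(n,rc):
    c=cam(n); K=c["K"]; r,cc=rc
    v=np.array([(cc-K[0,2])/K[0,0],(r-K[1,2])/K[1,1],1.]); v=np.array([v[0],-v[1],-v[2]])
    return np.array(c["origin"]), R.from_euler("xyz",c["attitude"]).apply(v)
def onz(n,rc,z):
    o,d=ray(n,rc); return o+d*(z-o[2])/d[2]
def tri(rs,rt):
    o1,d1=ray("scene",rs); o2,d2=ray("top",rt); d1/=np.linalg.norm(d1); d2/=np.linalg.norm(d2)
    A=np.stack([d1,-d2],1); s=np.linalg.lstsq(A,o2-o1,rcond=None)[0]
    p,q=o1+s[0]*d1,o2+s[1]*d2; return (p+q)/2,np.linalg.norm(p-q)
def proj(n,p):
    c=cam(n); K=c["K"]; v=R.from_euler("xyz",c["attitude"]).inv().apply(np.atleast_2d(p)-c["origin"])
    v=v*[1,-1,-1]; u=v@K.T; u=u[:,:2]/u[:,2:]; return u[:,::-1]
E
python3 - <<'E'
from h import *
np.set_printoptions(precision=4,suppress=True)
for l,s,t,z in [("grip",(289.7,331.5),(241.4,419.2),.0045),("tip",(293.1,375),(200.6,433.4),.0045),("hinge",(194.4,385.4),(123.1,327.4),.083),("lip",(202.4,328.6),(204.5,327.1),.091),("hole",(228.6,335.4),(205,347),.05),("iod",(287.7,408.6),(172.8,436.5),0),("beak",(195.7,287.4),(229.7,230.7),0),("gel",(189.6,324.9),(177.3,234.4),0),("tape",(177.9,312.1),(180,200.4),0)]:
    print(l,tri(s,t),onz("scene",s,z)[:2],onz("top",t,z)[:2])
E
```

```text
grip (array([ 0.4483, -0.1436,  0.0166]), np.float64(0.006228428952654853)) [ 0.4498 -0.133 ] [ 0.4518 -0.1472]
tip (array([ 0.5349, -0.1814,  0.0015]), np.float64(0.007275857857913459)) [ 0.5297 -0.1829] [ 0.538 -0.182]
hinge (array([0.6913, 0.0421, 0.0742]), np.float64(0.002816295811966232)) [0.6825 0.0314] [0.6899 0.0418]
lip (array([0.5257, 0.0459, 0.0987]), np.float64(0.006267304780526752)) [0.5332 0.0551] [0.5237 0.0468]
hole (array([0.5273, 0.0053, 0.0463]), np.float64(0.0003564903291724378)) [0.5252 0.0013] [0.527  0.0055]
iod (array([ 0.6033, -0.1958, -0.0028]), np.float64(0.007936805560200195)) [ 0.6057 -0.1985] [ 0.599  -0.1933]
beak (array([0.4879, 0.2503, 0.004 ]), np.float64(0.004488591827562104)) [0.4918 0.2554] [0.486  0.2517]
gel (array([ 0.6039,  0.2441, -0.0066]), np.float64(0.0067197841524252264)) [0.6034 0.2346] [0.5994 0.2439]
tape (array([ 0.5968,  0.3184, -0.0042]), np.float64(0.0015887024623465046)) [0.5951 0.3121] [0.5952 0.3175]
```

```bash
cat >> h.py <<'E'
def cpose(x,y,yaw):
    return lambda p: np.atleast_2d(p)@R.from_euler("z",yaw).as_matrix().T+[x,y,0]
def wire(n,img,T,f,x0,y0,fl=None):
    a=cv2.resize(img[y0[0]:y0[1],x0[0]:x0[1]],None,fx=f,fy=f,interpolation=cv2.INTER_CUBIC)
    def pl(pts,col):
        q=proj(n,T(np.array(pts,float)))
        q=np.stack([(q[:,1]+.5-x0[0])*f-.5,(q[:,0]+.5-y0[0])*f-.5],1)
        cv2.polylines(a,[np.round(q*16).astype(np.int32)],False,col,1,cv2.LINE_AA,4)
    X,Y=.08,.09
    for z,c in((0,(0,255,0)),(.08,(0,0,255))): pl([(-X,-Y,z),(X,-Y,z),(X,Y,z),(-X,Y,z),(-X,-Y,z)],c)
    for s in((-X,-Y),(-X,Y)): pl([(*s,0),(*s,.08)],(255,0,0))
    t=np.linspace(0,6.3,30); pl(np.stack([-.08+0*t,-.045+.006*np.cos(t),.05+.006*np.sin(t)],1),(0,255,255))
    pl([(-.08-.006,-.035,.091),(-.08-.006,.035,.091)],(255,0,255))
    return a
E
python3 - <<'E'
from h import *
np.set_printoptions(precision=4,suppress=True)
import sys
for n,x0,y0 in(("top",(270,390),(110,215)),("scene",(310,410),(165,260))):
    im=cv2.imread(f"pics/{n}0.png"); T=cpose(.608,.047,-.02)
    cv2.imwrite(f"pics/{n}_w.png",wire(n,im,T,6,x0,y0))
for n in("top","scene"):
    im=cv2.imread(f"pics/{n}0.png"); h=cv2.cvtColor(im,cv2.COLOR_BGR2HSV)
    m=cv2.inRange(h,(5,190,150),(16,255,255)); 
    k,l,s,c=cv2.connectedComponentsWithStats(m)
    for i in range(1,k):
        if s[i,4]>25: print(n,s[i],c[i][::-1])
E
```

```text
top [ 334   85   72   38 1820] [103.6648 369.1533]
top [410 231  15  24 135] [242.4074 416.8815]
scene [402 202  36  34 397] [217.4484 421.0302]
scene [405 218  19  28 117] [232.0171 414.4786]
scene [322 289  22   6  95] [291.0947 331.8211]
```

View pics/top_w.png

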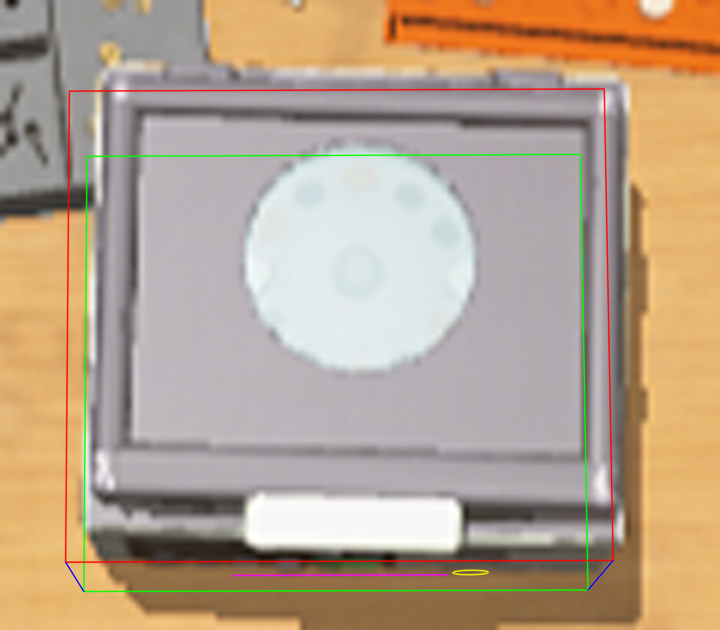

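View pics/scene_w.png

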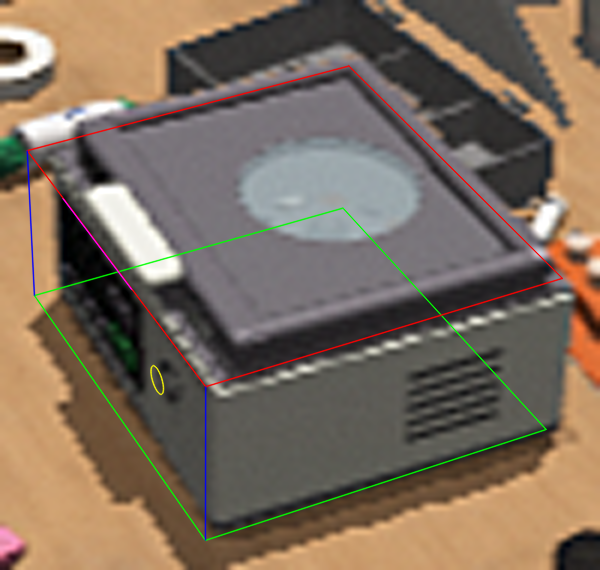

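```bash
cat >> h.py <<'E'
def hole_w(P): 
    return cpose(*P)([-.08,-.045,.05])[0]
E
python3 - <<'E'
from h import *
from scipy.optimize import least_squares
np.set_printoptions(precision=4,suppress=True)
# zoom picks -> pix
def pk(x,y,x0,y0): return ((y+.5)/6-.5+y0,(x+.5)/6-.5+x0)
obs=[("top",(-.08,-.09,.08),pk(624,541,270,110)),("top",(-.08,.09,.08),pk(85,528,270,110)),
("scene",(-.08,-.09,.08),pk(215,391,310,165)),("scene",(-.08,-.09,0),pk(213,529,310,165)),("scene",(.08,-.09,.08),pk(574,290,310,165)),("scene",(.08,-.09,0),pk(570,428,310,165)),("scene",(-.08,-.045,.05),pk(172,383,310,165))]
def f(p):
    T=cpose(*p[:3]); r=[]
    for n,q,o in obs: r+=list((proj(n,T(q))[0]-o+(p[3:5] if n=="top" else p[5:7])))
    return np.r_[r,p[3:]*.5]
s=least_squares(f,[.612,.042,-.02,0,0,0,0]); print(s.x,hole_w(s.x[:3])); print(s.fun.round(2))
for n,x0,y0 in(("top",(270,390),(110,215)),("scene",(310,410),(165,260))):
    im=cv2.imread(f"pics/{n}0.png")
    cv2.imwrite(f"pics/{n}_w2.png",wire(n,im,cpose(*s.x[:3]),6,x0,y0))
E
```

```text
[ 0.6155  0.0409 -0.0503 -0.4856  0.7186 -0.3969 -0.6545] [ 0.5333 -0.0001  0.05  ]
[ 0.2   0.55 -0.08 -0.73 -0.91  0.3   1.73  0.47 -1.05  0.93  1.18 -1.29
 -0.85 -0.25 -0.24  0.36 -0.2  -0.33]
```

View pics/top_w2.png

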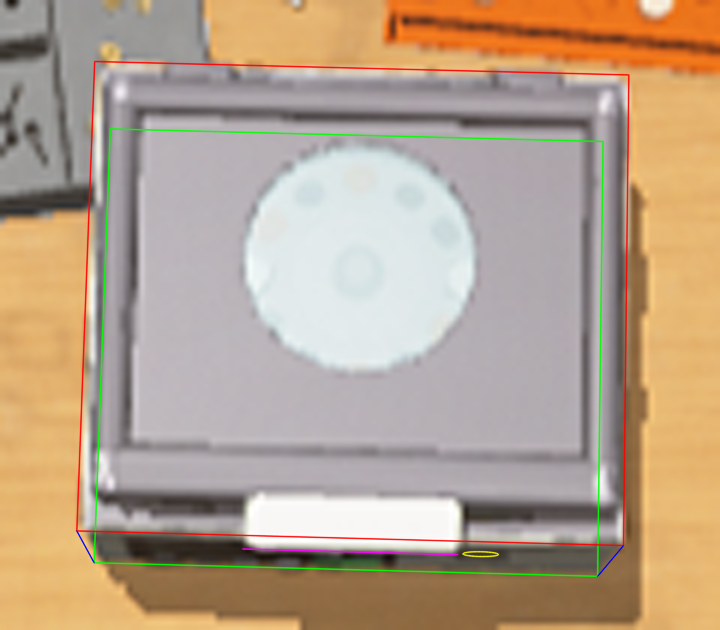

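View pics/scene_w2.png

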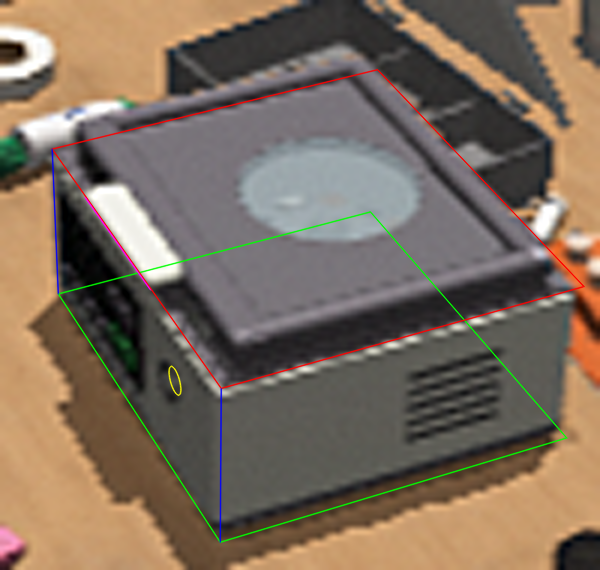

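```bash
python3 - <<'E'
from h import *
np.set_printoptions(precision=4,suppress=True)
im=cv2.imread("pics/scene0.png")[195:260,315:365]; 
a=cv2.resize(im,None,fx=9,fy=9,interpolation=0)
b=cv2.imread("pics/top0.png")[190:215,280:385]; b=cv2.resize(b,None,fx=7,fy=7,interpolation=0)
cv2.imwrite("pics/zs.png",np.clip(a*1.6,0,255).astype(np.uint8));cv2.imwrite("pics/zt.png",np.clip(b*1.5,0,255).astype(np.uint8))
E
```

```text
(no output)
```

View pics/zs.png

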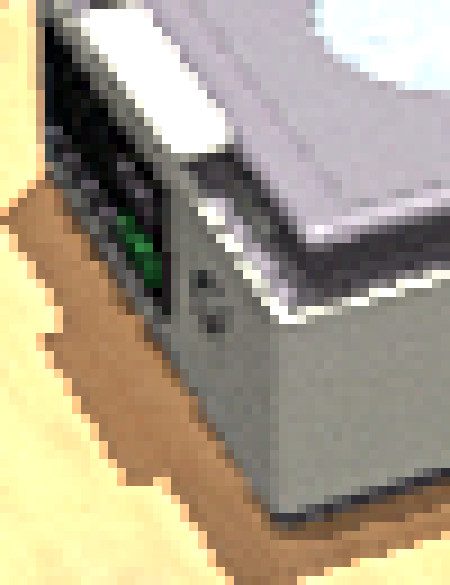

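View pics/zt.png

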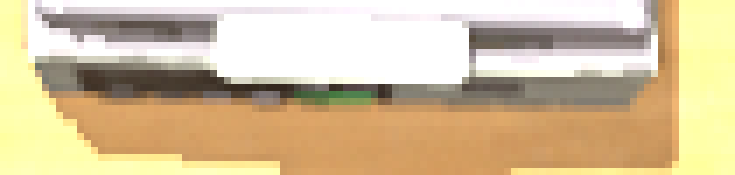

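```bash
python3 - <<'E'
from h import *
np.set_printoptions(precision=4,suppress=True)
print(tri((228.2,337.8),(202.2,349.9)),onz("scene",(228.2,337.8),.05),onz("top",(202.2,349.9),.05))
print("fit", hole_w((.6155,.0409,-.044)))
print(onz("top",(198.6,284.5),.08),onz("top",(200,373.4),.08))
g,t=(242.2,416.9),(203,434.3)
# rod line in top: shaft
im=cv2.imread("pics/top0.png"); a=cv2.resize(im[195:260,400:445],None,fx=9,fy=9,interpolation=0); cv2.imwrite("pics/zr.png",a)
a=cv2.resize(cv2.imread("pics/scene0.png")[280:305,315:385],None,fx=10,fy=10,interpolation=0); cv2.imwrite("pics/zr2.png",a)
E
```

```text
(array([ 0.5318, -0.0003,  0.0502]), np.float64(0.0016626445675455572)) [0.5311 0.0001 0.05  ] [ 0.5326 -0.0006  0.05  ]
fit [ 0.5336 -0.0005  0.05  ]
[0.5388 0.1304 0.08  ] [ 0.5319 -0.045   0.08  ]
```

View pics/zr.png

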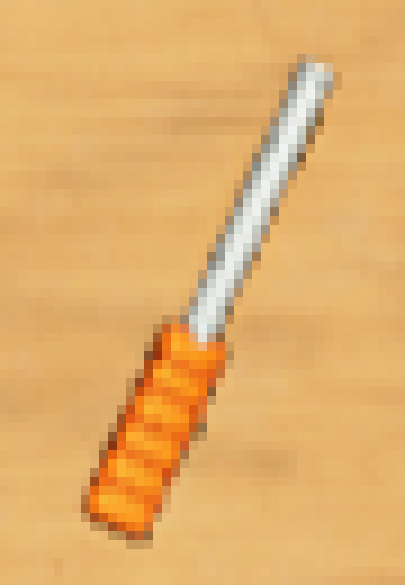

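View pics/zr2.png

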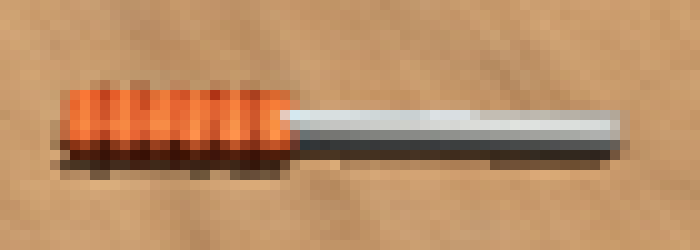

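```bash
python3 - <<'E'
from h import *
np.set_printoptions(precision=4,suppress=True)
a=onz("top",(195+523/9-.5,400+121/9-.5),.007);b=onz("top",(195+63/9-.5,400+320/9-.5),.0045);g=onz("top",(242.1,417.1),.007)
print(a,b,g,np.linalg.norm(a-b),np.degrees(np.arctan2(b[1]-a[1],b[0]-a[0])))
a=onz("scene",(280+125/10-.5,315+65/10-.5),.0045);b=onz("scene",(280+130/10-.5,315+618/10-.5),.0045)
print(a,b,np.linalg.norm(a-b),np.degrees(np.arctan2(b[1]-a[1],b[0]-a[0])),a+(b-a)*25/120)
s=arm.sense(); print(s["tcp_pos"],s["tcp_rot"],R.from_euler("xyz",s["tcp_rot"]).as_matrix())
E
```

```text
[ 0.4286 -0.1323  0.007 ] [ 0.5359 -0.1855  0.0045] [ 0.4504 -0.1422  0.007 ] 0.11979309518576636 -26.32635709194146
[ 0.4265 -0.1289  0.0045] [ 0.5331 -0.1827  0.0045] 0.11939277101427231 -26.801287754731337 [ 0.4487 -0.1401  0.0045]
[0.2831 0.6128 0.2186] [-3.1416  0.0001  1.138 ] [[ 0.4194  0.9078 -0.    ]
 [ 0.9078 -0.4194 -0.    ]
 [-0.0001 -0.     -1.    ]]
```

>>> play_rows --pt "0.009 -0.04 0 -0.3 0" --pt "0.009 -0.04 0 -0.3 0" --pt "0.009 -0.04 0 -0.3 0" --pt "0.009 -0.04 0 -0.3 0" --pt "0.009 -0.04 0 -0.3 0"

```text
t: 1.52
tcp_pos: [0.326, 0.412, 0.2145]
tcp_rot: [-3.14, 0.004, 1.118]
ft_force: [1.4, -1.0, 1.0]
gripper_width: 1.002
```

>>> play_rows --pt "0.009 -0.04 0 0 0" --pt "0.009 -0.04 0 0 0" --pt "0.009 -0.04 0 0 0" --pt "0.009 -0.04 0 0 0" --pt "0.009 -0.04 0 0 0"

```text
t: 1.93
tcp_pos: [0.3689, 0.2081, 0.2147]
tcp_rot: [3.141, 0.002, 1.12]
ft_force: [1.2, -0.9, -0.1]
gripper_width: 0.999
```

>>> play_rows --pt "0.009 -0.04 0 0 0" --pt "0.009 -0.04 0 0 0" --pt "0.009 -0.04 0 0 0" --pt "0.009 -0.04 0 0 0" --pt "0.009 -0.04 0 0 0"

```text
t: 2.35
tcp_pos: [0.4116, 0.0039, 0.2165]
tcp_rot: [3.136, -0.001, 1.122]
ft_force: [0.4, 0.7, 0.8]
gripper_width: 0.999
```

>>> play_rows --pt "0.008 -0.029 -0.027 -0.4 0" --pt "0.008 -0.029 -0.027 -0.4 0" --pt "0.008 -0.029 -0.027 0 0" --pt "0.007 -0.029 -0.027 0 0" --pt "0.007 -0.029 -0.027 0 0"

```text
t: 2.77
tcp_pos: [0.4516, -0.1516, 0.0853]
tcp_rot: [3.12, -0.005, 1.104]
ft_force: [0.2, 1.0, 0.0]
gripper_width: 0.997
```

>>> play_rows --pt "0 0 0 0 0" --pt "0 0 0 0 0" --pt "0 0 0 0 0" --pt "0 0 0 0 0" --pt "0 0 0 0 0"

```text
t: 3.18
tcp_pos: [0.4498, -0.1545, 0.0808]
tcp_rot: [3.127, -0.004, 1.099]
ft_force: [0.7, -0.3, 0.2]
gripper_width: 1.001
```

```bash
python3 - <<'E'
from h import *
for n in("top","scene"): cv2.imwrite(f"pics/{n}1.png",arm.grab_frame(n)[:,:,::-1])
print(arm.sense()["tcp_pos"],arm.sense()["tcp_rot"])
a=cv2.imread("pics/top1.png")[170:290,360:480];b=cv2.imread("pics/scene1.png")[200:320,290:410]
cv2.imwrite("pics/g1.png",cv2.resize(np.hstack([a,b]),None,fx=3.3,fy=3.3,interpolation=2))
E
```

```text
[ 0.44992901 -0.15452636  0.08094463] [ 3.12612675 -0.00427272  1.0991995 ]
```

View pics/g1.png

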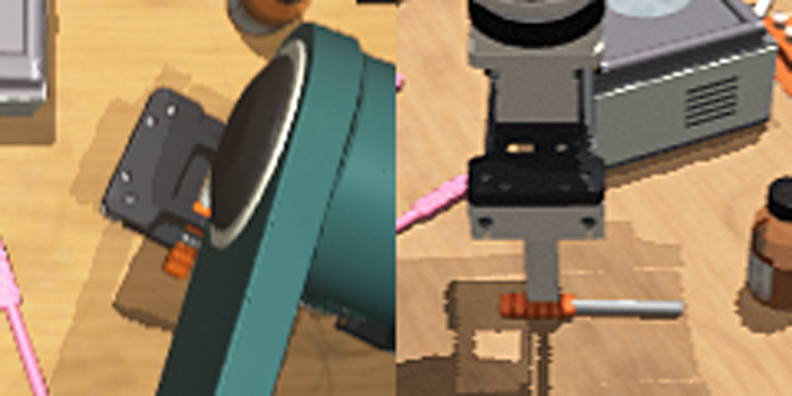

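>>> play_rows --pt "0 0.006 -0.015 0.3 0" --pt "0 0.004 -0.015 0.2 0" --pt "0 0.002 -0.01 0 0" --pt "0 0.001 -0.01 0 0" --pt "0 0 -0.005 0 0"

```text
t: 3.7
tcp_pos: [0.4524, -0.1395, 0.0286]
tcp_rot: [3.117, -0.005, 1.112]
ft_force: [-0.3, -0.2, -0.3]
gripper_width: 0.998
```

>>> play_rows --pt "0 0 0 0 0" --pt "0 0 0 0 0" --pt "0 0 0 0 0" --pt "0 0 0 0 0" --pt "0 0 0 0 0"

```text
t: 4.12
tcp_pos: [0.4527, -0.1397, 0.0291]
tcp_rot: [3.117, -0.005, 1.112]
ft_force: [0.0, -0.0, -0.4]
gripper_width: 0.998
```

>>> play_rows --pt "-0.001 -0.001 -0.01 0 0" --pt "-0.001 0 -0.008 0 0" --pt "0 0 -0.004 0 0" --pt "0 0 -0.002 0 0" --pt "0 0 -0.001 0 0"

```text
t: 4.53
tcp_pos: [0.4506, -0.1412, 0.002]
tcp_rot: [3.116, -0.005, 1.112]
ft_force: [-0.6, 0.0, 0.4]
gripper_width: 0.999
```

>>> play_rows --pt "0 0 0 0 0" --pt "0 0 0 0 0" --pt "0 0 0 0 0" --pt "0 0 0 0 0" --pt "0 0 0 0 0"

```text
t: 4.95
tcp_pos: [0.4506, -0.1412, 0.0018]
tcp_rot: [3.117, -0.005, 1.112]
ft_force: [0.0, -0.7, 0.4]
gripper_width: 1.002
```

Good height. Close.

>>> play_rows --pt "0 0 0 0 255" --pt "0 0 0 0 255" --pt "0 0 0 0 255" --pt "0 0 0 0 255" --pt "0 0 0 0 255"

```text
t: 5.37
tcp_pos: [0.4509, -0.1412, 0.0023]
tcp_rot: [3.116, -0.005, 1.112]
ft_force: [-0.1, 0.2, -0.2]
gripper_width: 0.689
```

>>> play_rows --pt "0 0 0 0 255" --pt "0 0 0 0 255" --pt "0 0 0 0 255" --pt "0 0 0 0 255" --pt "0 0 0 0 255"

```text
t: 5.78
tcp_pos: [0.4509, -0.1412, 0.0024]
tcp_rot: [3.115, -0.005, 1.112]
ft_force: [0.1, 0.2, 0.4]
gripper_width: 0.328
```

>>> play_rows --pt "0 0 0 0 255" --pt "0 0 0 0 255" --pt "0 0 0 0 255" --pt "0 0 0 0 255" --pt "0 0 0 0 255"

```text
t: 6.2
tcp_pos: [0.4509, -0.1413, 0.0023]
tcp_rot: [3.116, -0.005, 1.112]
ft_force: [-0.3, -0.3, 0.5]
gripper_width: 0.164
```

>>> play_rows --pt "0 0 0.005 0 255" --pt "0 0 0.01 0 255" --pt "0 0 0.014 0 255" --pt "0 0 0.014 0 255" --pt "0 0 0.005 0 255"

```text
t: 6.62
tcp_pos: [0.4498, -0.1409, 0.0531]
tcp_rot: [3.118, -0.005, 1.112]
ft_force: [1.0, 0.3, 0.3]
gripper_width: 0.168
```

```bash
python3 - <<'E'
from h import *
for n in("top","scene"): cv2.imwrite(f"pics/{n}2.png",arm.grab_frame(n)[:,:,::-1])
s=arm.sense();print(s["t"],s["tcp_pos"],s["tcp_rot"])
a=cv2.imread("pics/top2.png")[170:290,360:480];b=cv2.imread("pics/scene2.png")[200:320,290:410]
cv2.imwrite("pics/g2.png",cv2.resize(np.hstack([a,b]),None,fx=3.3,fy=3.3,interpolation=2))
E
```

```text
6.7167 [ 0.44979621 -0.14082112  0.05207658] [ 3.11828036 -0.00498133  1.11178083]
```

View pics/g2.png

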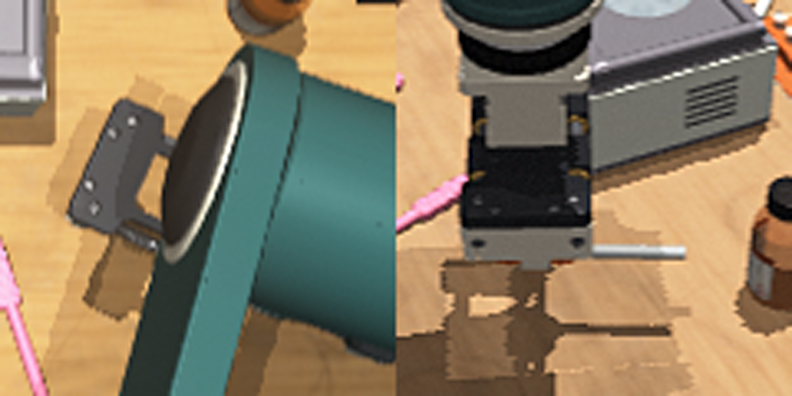

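>>> play_rows --pt "-0.01 0.024 0 4.5 255" --pt "-0.01 0.03 0 4.5 255" --pt "-0.01 0.03 0 4.5 255" --pt "-0.01 0.03 0 4.5 255" --pt "-0.008 0.02 0 4 255"

```text
t: 7.13
tcp_pos: [0.3992, -0.0057, 0.0494]
tcp_rot: [3.121, -0.005, 1.503]
ft_force: [0.7, -0.2, 0.7]
gripper_width: 0.166
```

>>> play_rows --pt "0 0 0 0 255" --pt "0 0 0 0 255" --pt "0 0 0 0 255" --pt "0 0 0 0 255" --pt "0 0 0 0 255"

```text
t: 7.55
tcp_pos: [0.3977, -0.0037, 0.0475]
tcp_rot: [3.122, -0.005, 1.508]
ft_force: [-0.2, 0.4, -0.6]
gripper_width: 0.172
```

```bash
python3 - <<'E'
from h import *
for n in("top","scene"): cv2.imwrite(f"pics/{n}3.png",arm.grab_frame(n)[:,:,::-1])
s=arm.sense();print(s["t"],s["tcp_pos"],s["tcp_rot"])
a=cv2.imread("pics/top3.png")[170:290,290:410];b=cv2.imread("pics/scene3.png")[180:300,260:380]
cv2.imwrite("pics/g3.png",cv2.resize(np.hstack([a,b]),None,fx=3.3,fy=3.3,interpolation=2))
E
```

```text
7.65 [ 0.39770941 -0.00370585  0.04752341] [ 3.12215892 -0.00471839  1.50763129]
```

View pics/g3.png

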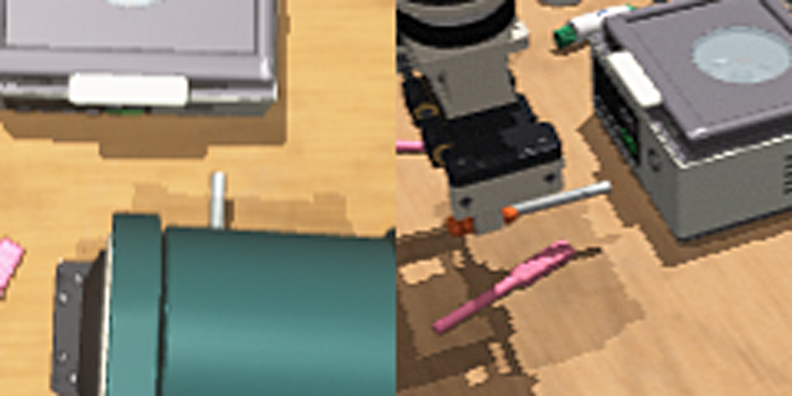

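```bash
python3 - <<'E'
from h import *
a=cv2.imread("pics/top3.png")[215:245,340:375];b=cv2.imread("pics/scene3.png")[212:257,285:350]
cv2.imwrite("pics/z3.png",cv2.resize(a,None,fx=16,fy=16,interpolation=0));cv2.imwrite("pics/z3s.png",cv2.resize(b,None,fx=12,fy=12,interpolation=0))
E
```

```text
(no output)
```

View pics/z3.png

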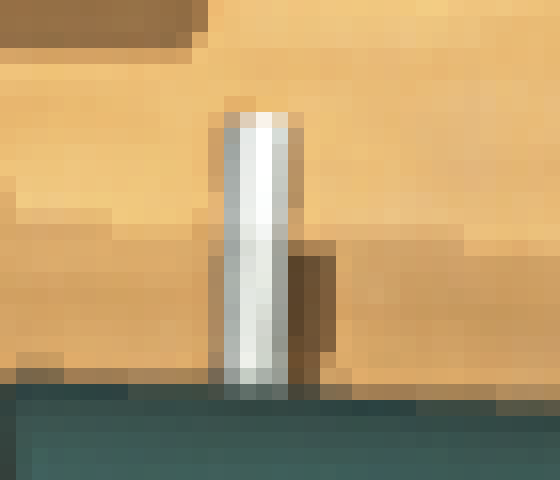

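View pics/z3s.png

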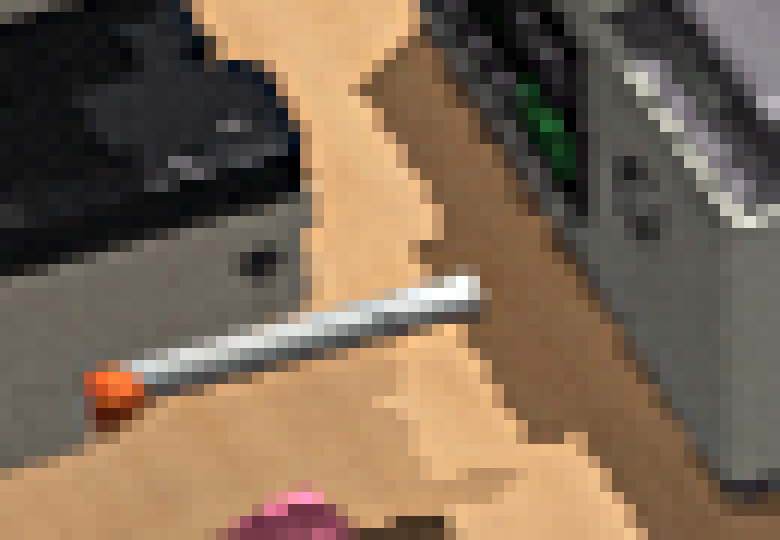

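```bash
python3 - <<'E'
from h import *
np.set_printoptions(precision=4,suppress=True)
print(tri((236.25,324.5),(221.7,355.9)))
t=onz("top",(221.7,355.9),.05);b=onz("top",(237.6,355.55),.05);print(t,b,np.degrees(np.arctan2(t[1]-b[1],t[0]-b[0])))
t=onz("scene",(236.25,324.5),.05);print(t)
s=arm.sense();P=s["tcp_pos"];r=R.from_euler("xyz",s["tcp_rot"]).as_matrix();print(P+.095*r@[0,-1,0],P+.095*r@[0,1,0])
o,d=ray("scene",(242.75,296.6))
# scene shaft base: intersect with vertical plane thru rod at y~ line
q=proj("scene",[[.4927-.07,-.0055+ .07*.07,.05],[.4927,-.0055,.05]]);print(q)
E
```

```text
(array([ 0.4915, -0.0112,  0.0484]), np.float64(0.00228213469538521))
[ 0.4925 -0.0115  0.05  ] [ 0.4603 -0.0097  0.05  ] -3.206104631832747
[ 0.4897 -0.0127  0.05  ]
[0.3029 0.0023 0.0457] [ 0.4925 -0.0097  0.0494]
[[241.5631 296.2944]
 [234.1093 324.3931]]
```

```bash
python3 - <<'E'
from h import *
np.set_printoptions(precision=4,suppress=True)
im=cv2.imread("pics/top3.png")[:, :,:].astype(float)
w=im.min(2)
# lip columns extents for rows
for r in range(194,202):
    x=w[r,300:360]; 
    th=200; idx=np.where(x>th)[0]; print(r, x[idx[0]-2:idx[0]+2] if len(idx) else None, x[idx[-1]-1:idx[-1]+3] if len(idx) else None, idx[[0,-1]]+300 if len(idx) else None)
def T(xz,yz,z): return onz("top",((yz+.5)/6-.5+110,(xz+.5)/6-.5+270),z)
print("lip",T(245,530,.0945),T(461,530,.0945))
print("lid front",T(100,490,.09),T(612,500,.09),"rear",T(108,80,.09),T(622,88,.09))
print("casing sides mid", T(83,525,.08),T(627,535,.08), T(95,75,.08),T(629,85,.08))
E
```

```text
194 [ 78. 105. 227. 255.] [253. 255. 192.  64.] [311 345]
195 [ 95. 124. 239. 253.] [254. 221.  45.  60.] [311 346]
196 [158. 173. 238. 252.] [253. 218.  61.  59.] [311 346]
197 [171. 197. 238. 251.] [252. 214.  92. 148.] [311 346]
198 [166. 192. 241. 252.] [252. 209. 114. 191.] [311 346]
199 [131. 151. 243. 255.] [212. 211.] [311 359]
200 [ 61. 175. 229. 242.] [252. 253. 179. 108.] [312 345]
201 [191. 194. 201. 203.] [206. 207. 196.  98.] [341 344]
lip [0.5369 0.079  0.0945] [0.5352 0.009  0.0945]
lid front [0.5518 0.1261 0.09  ] [ 0.5446 -0.0408  0.09  ] rear [0.69   0.1215 0.09  ] [ 0.6831 -0.0495  0.09  ]
casing sides mid [0.5419 0.1325 0.08  ] [ 0.5344 -0.0464  0.08  ] [0.695  0.1265 0.08  ] [ 0.6872 -0.0531  0.08  ]
```

>>> play_rows --pt "0.005 0.005 0.001 0.6 255" --pt "0.007 0.004 0 0.4 255" --pt "0.006 0.002 0 0 255" --pt "0.006 0 0 0 255" --pt "0.002 0 0 0 255"

```text
t: 8.07
tcp_pos: [0.4269, 0.0075, 0.0486]
tcp_rot: [3.122, -0.005, 1.524]
ft_force: [0.5, 0.2, -0.8]
gripper_width: 0.168
```

>>> play_rows --pt "0 0 0 0 255" --pt "0 0 0 0 255" --pt "0 0 0 0 255" --pt "0 0 0 0 255" --pt "0 0 0 0 255"

```text
t: 8.48
tcp_pos: [0.4273, 0.0076, 0.0481]
tcp_rot: [3.123, -0.005, 1.524]
ft_force: [-0.4, -0.4, -0.4]
gripper_width: 0.164
```

```bash
cat >> h.py <<'E'
def snap(i,s=True):
    for n in("top","scene"): cv2.imwrite(f"pics/{n}{i}.png",arm.grab_frame(n)[:,:,::-1])
    st=arm.sense();print(st["t"],st["tcp_pos"],st["tcp_rot"],st["ft_force"])
    a=cv2.imread(f"pics/top{i}.png")[195:235,335:375];b=cv2.imread(f"pics/scene{i}.png")[212:252,300:350]
    cv2.imwrite(f"pics/z{i}.png",np.hstack([cv2.resize(a,(360,360),interpolation=0),cv2.resize(b,(450,360),interpolation=0)])[:, :800])
E
python3 -c "
from h import *
snap(4)"
```

```text
8.5833 [0.42732659 0.0075676  0.04816611] [ 3.12332804 -0.00466275  1.52436222] [-0.41579378  0.3754762  -0.88669245]
```

View pics/z4.png

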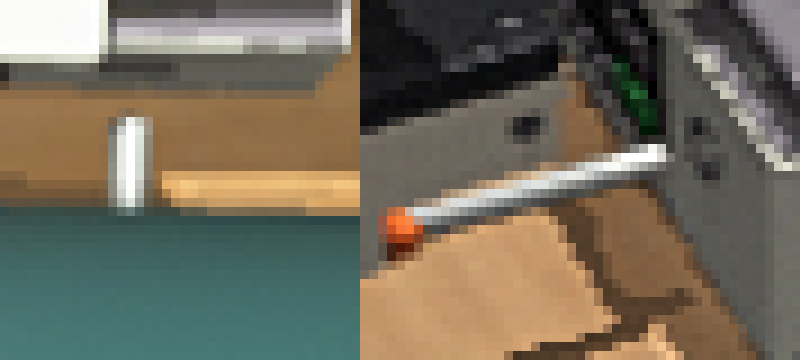

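```bash
python3 - <<'E'
from h import *
np.set_printoptions(precision=4,suppress=True)
print(tri((228.8,333.1),(207.6,349.2)), tri((228.0,337.6),(202.3,350.3)))
s=arm.sense();P=s["tcp_pos"];r=R.from_euler("xyz",s["tcp_rot"]).as_matrix();tip=P+.095*r@[0,1,0];print(tip)
h=np.array([.5318,-.0005,.05])
print(proj("top",[tip,h]),proj("scene",[tip,h]))
# scene sensitivity
for d in([.001,0,0],[0,.001,0],[0,0,.001]): print(proj("scene",h+d)-proj("scene",h),proj("top",h+d)-proj("top",h))
E
```

```text
(array([0.5204, 0.0016, 0.0512]), np.float64(0.002190826437360209)) (array([ 0.5312, -0.001 ,  0.0516]), np.float64(0.002089526282255586))
[0.5222 0.0032 0.0499]
[[207.3101 348.217 ]
 [202.5911 349.8618]] [[228.5493 333.9621]
 [228.2485 338.1799]]
[[-0.1173  0.3699]] [[-0.4863 -0.0158]]
[[-0.2345 -0.1826]] [[ 0.0113 -0.4908]]
[[-0.3198 -0.0028]] [[-0.0651  0.0323]]
```

```bash
python3 - <<'E'
import cv2,numpy as np
g=sum(cv2.imread(f"pics/top{i}.png").astype(float).mean(2) for i in(0,1,2,3,4))/5
print(np.arange(342,362))
for r in range(199,206): print(r,g[r,342:362].round().astype(int))
g=cv2.imread("pics/top4.png").astype(float).mean(2)
print(np.arange(342,356))
for r in range(206,219): print(r,g[r,342:356].round().astype(int))
g=sum(cv2.imread(f"pics/scene{i}.png").astype(float).mean(2) for i in(0,3,4))/3
print(np.arange(331,345))
for r in range(221,236): print(r,g[r,331:345].round().astype(int))
E
```

```text
[342 343 344 345 346 347 348 349 350 351 352 353 354 355 356 357 358 359
 360 361]
199 [251 251 252 254 220 137 198 199 202 200 201 194 196 198 202 217 218 217
 219 218]
200 [251 252 253 254 189 116 155 157 161 164 167 169 172 174 176 178 180 180
 182 181]
201 [213 216 217 207 106  70  74  73  73  73  75  74  79  84  82  82  82  82
  82  83]
202 [105 108 103  92  52  56  61  58  60  60  59  58  72  91  91  90  90  90
  90  90]
203 [88 89 89 89 78 76 79 77 76 72 72 74 79 92 92 91 92 91 91 91]
204 [94 89 82 83 84 85 85 86 91 88 83 86 85 85 85 85 89 93 86 89]
205 [106 103  97  98  98  98  98  99 104 103 100 100  99  97  96  98 101 104
  98 101]
[342 343 344 345 346 347 348 349 350 351 352 353 354 355]
206 [115 116 116 116 117 117 115 115 115 116 118 116 115 113]
207 [117 115 116 116 117 115 111 105 115 117 115 114 115 114]
208 [114 114 113 113 112  97 138 238 193 142 109 111 112 111]
209 [113 114 112 112 110 105 202 255 229 147 106 107 108 108]
210 [111 111 111 110 110 127 229 255 223 133 103 106 107 107]
211 [111 110 109 110 107 129 229 255 219 130 103 107 107 109]
212 [111 111 109 109
[... 631 characters left out ...]
0  76  83 109 128 142 113]
224 [ 36  25  21  66  83  78  80  84  80  76 143 158 131 143]
225 [ 27  24  22  67  84  58  36  66  85  80  74 172 176 121]
226 [ 13  14  21  69  91  54  24  50  75  82  76  84 162 146]
227 [ 28  15  29  65  89  58  65  67  63  85  80  73 123 128]
228 [103  97  79  65  88  72  68  82  85  83  82  75  67 162]
229 [140 118  85  84  86  67  62  75  65  71  84  79  71  75]
230 [100  81  70  77  85  86  57  43  56  71  84  82  81  68]
231 [58 67 77 80 84 84 68 35 46 75 85 82 82 80]
232 [48 53 71 83 85 85 82 71 72 82 83 82 82 80]
233 [81 53 61 82 84 82 84 81 78 80 82 82 82 82]
234 [96 82 57 68 86 83 83 79 81 83 83 83 81 82]
235 [93 95 71 62 84 82 82 80 79 83 83 83 81 83]
```

>>> play_rows --pt "0.001 -0.0008 0 0 255" --pt "0.001 -0.0008 0 0 255" --pt "0.001 0 0 0 255" --pt "0.001 0 0 0 255" --pt "0.001 0 0 0 255"

```text
t: 9.0
tcp_pos: [0.4326, 0.0057, 0.0485]
tcp_rot: [3.123, -0.005, 1.524]
ft_force: [0.2, 0.7, -0.5]
gripper_width: 0.168
```

```bash
python3 -c "
from h import *
snap(5)
for l in ('rod_tip','release_hole'):
  for n in ('top','scene'): print(l,n,[(np.round(d['position'],1).tolist(),round(d['conf'],2)) for d in arm.pinpoint(l,n)][:3])
"
```

```text
9.1 [0.43263147 0.0056737  0.04839171] [ 3.1226843  -0.00461283  1.52418045] [0.35755423 0.3880623  0.37679578]
rod_tip top [([292.5, 268.1], 0.66), ([203.9, 350.0], 0.64), ([201.8, 350.6], 0.59)]
rod_tip scene [([283.3, 274.8], 0.74), ([230.4, 333.3], 0.6), ([225.5, 246.2], 0.48)]
release_hole top [([202.9, 348.5], 0.67), ([174.8, 435.2], 0.15)]
release_hole scene [([227.2, 336.3], 0.7)]
```

View pics/z5.png

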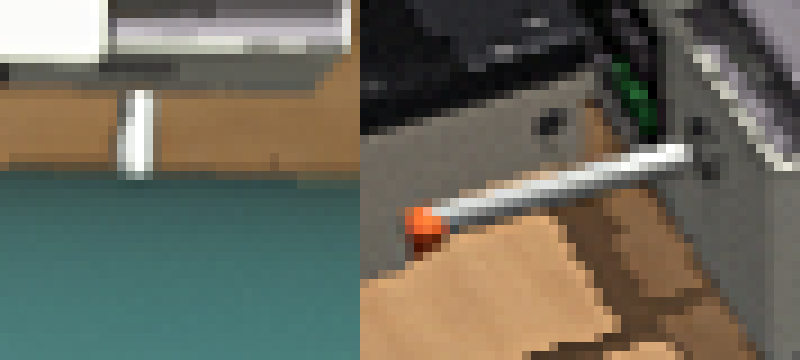

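>>> play_rows --pt "0.0012 -0.0001 0 0 255" --pt "0.0012 0 0 0 255" --pt "0.0012 -0.0001 0 0 255" --pt "0.0012 0 0 0 255" --pt "0.0012 0 0 0 255"

```text
t: 9.72
tcp_pos: [0.4389, 0.0056, 0.0484]
tcp_rot: [3.122, -0.005, 1.524]
ft_force: [0.4, -0.3, -0.3]
gripper_width: 0.168
```

>>> play_rows --pt "0.001 0 0 0 255" --pt "0.001 -0.0001 0 0 255" --pt "0.001 0 0 0 255" --pt "0.0005 0 0 0 255" --pt "0.0005 0 0 0 255"

```text
t: 10.13
tcp_pos: [0.4435, 0.0054, 0.0484]
tcp_rot: [3.123, -0.005, 1.524]
ft_force: [-0.6, 0.7, -0.8]
gripper_width: 0.169
```

```bash
python3 -c "
from h import *
snap(6)
"
```

```text
10.2333 [0.44350959 0.00542213 0.0483763 ] [ 3.12261702 -0.00464626  1.52431569] [ 0.2416768   0.79395876 -0.8624298 ]
```

View pics/z6.png

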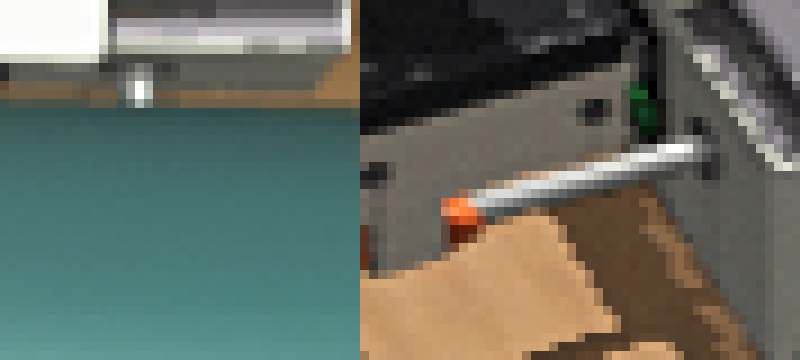

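>>> play_rows --pt "0.0006 0 0 0 255" --pt "0.0006 0 0 0 255" --pt "0.0006 -0.0001 0 0 255" --pt "0.0006 0 0 0 255" --pt "0.0006 0 0 0 255"

```text
t: 10.65
tcp_pos: [0.4467, 0.0053, 0.0484]
tcp_rot: [3.123, -0.005, 1.524]
ft_force: [-0.4, -0.2, -0.7]
gripper_width: 0.166
```

>>> play_rows --pt "0.0006 0 0 0 255" --pt "0.0006 0 0 0 255" --pt "0.0006 -0.0001 0 0 255" --pt "0.0006 0 0 0 255" --pt "0.0006 0 0 0 255"

```text
t: 11.07
tcp_pos: [0.45, 0.0052, 0.0484]
tcp_rot: [3.123, -0.005, 1.524]
ft_force: [0.6, 0.4, -0.2]
gripper_width: 0.166
```

>>> play_rows --pt "0.0005 0 0 0 255" --pt "0.0005 0 0 0 255" --pt "0.0005 -0.0001 0 0 255" --pt "0.0005 0 0 0 255" --pt "0.0005 0 0 0 255"

```text
t: 11.48
tcp_pos: [0.4516, 0.0052, 0.0478]
tcp_rot: [3.126, -0.005, 1.524]
ft_force: [-5.2, 0.9, -0.1]
gripper_width: 0.163
```

>>> play_rows --pt "0.0005 0 0 0 255" --pt "0.0005 0 0 0 255" --pt "0.0005 -0.0001 0 0 255" --pt "0.0005 0 0 0 255" --pt "0.0005 0 0 0 255"

```text
t: 11.9
tcp_pos: [0.4517, 0.0052, 0.0465]
tcp_rot: [3.133, -0.005, 1.524]
ft_force: [-6.4, -0.3, 0.6]
gripper_width: 0.171
```

```bash
python3 -c "
from h import *
snap(7)
s=arm.sense();print(s['moment'],s['joint_positions'])
b=cv2.imread('pics/scene7.png')[170:270,270:410];cv2.imwrite('pics/w7.png',cv2.resize(b,None,fx=5.5,fy=5.5,interpolation=2))
"
```

```text
12.0 [0.45165409 0.0051458  0.04650719] [ 3.13311476 -0.00448544  1.52430731] [-5.81422834  0.12863277  1.44828928]
[-0.0034687   0.96176048 -0.01842226] [-0.04810947 -0.29599314  2.11012661  0.00464551  1.31899109 -1.57353616]
```

View pics/w7.png

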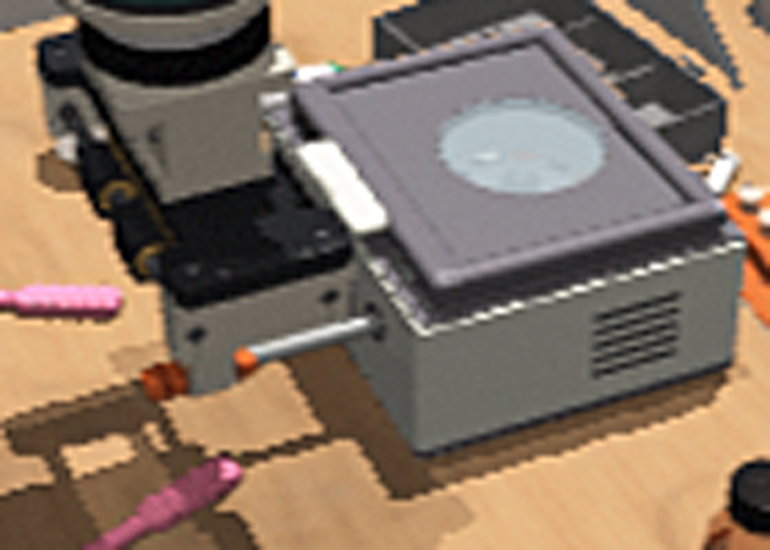

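View pics/z7.png

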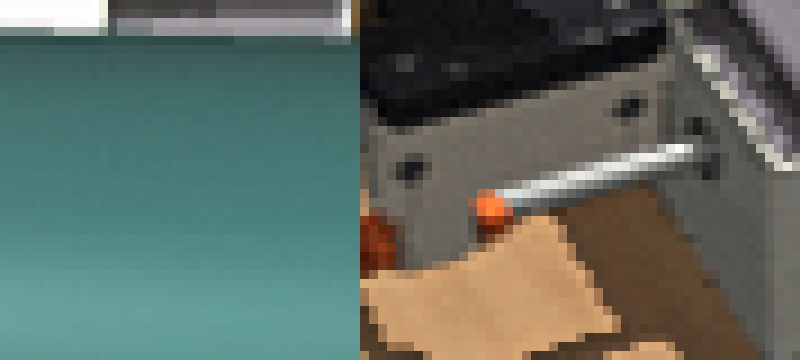

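>>> play_rows --pt "0.0005 0 0.0006 0 255" --pt "0.0005 0 0.0006 0 255" --pt "0.0006 0 0.0006 0 255" --pt "0.0006 0 0.0005 0 255" --pt "0.0006 0 0.0005 0 255"

```text
t: 12.42
tcp_pos: [0.4518, 0.0052, 0.0482]
tcp_rot: [3.141, -0.004, 1.524]
ft_force: [-6.7, 0.5, -0.1]
gripper_width: 0.171
```

>>> play_rows --pt "0.0008 0 0.0002 0 255" --pt "0.0008 0 0.0002 0 255" --pt "0.0008 0 0.0003 0 255" --pt "0.0008 0 0.0003 0 255" --pt "0.0008 0 0.0003 0 255"

```text
t: 12.83
tcp_pos: [0.4531, 0.0052, 0.0484]
tcp_rot: [-3.135, -0.004, 1.524]
ft_force: [-5.9, -0.6, 1.1]
gripper_width: 0.168
```

>>> play_rows --pt "0.0008 0 0.0002 0 255" --pt "0.0008 0 0.0002 0 255" --pt "0.0008 0 0.0002 0 255" --pt "0.0008 0 0.0002 0 255" --pt "0.0008 0 0.0002 0 255"

```text
t: 13.25
tcp_pos: [0.4543, 0.0052, 0.0483]
tcp_rot: [-3.126, -0.003, 1.524]
ft_force: [-7.1, 0.1, 2.0]
gripper_width: 0.168
```

```bash
python3 -c "
from h import *
snap(8)
b=cv2.imread('pics/scene8.png')[170:270,270:410];cv2.imwrite('pics/w8.png',cv2.resize(b,None,fx=5.5,fy=5.5,interpolation=2))
"
```

```text
13.35 [0.45439607 0.00522263 0.04831209] [-3.12654782 -0.00342414  1.52416647] [-6.95192854 -0.30814607  2.31598185]
```

View pics/w8.png

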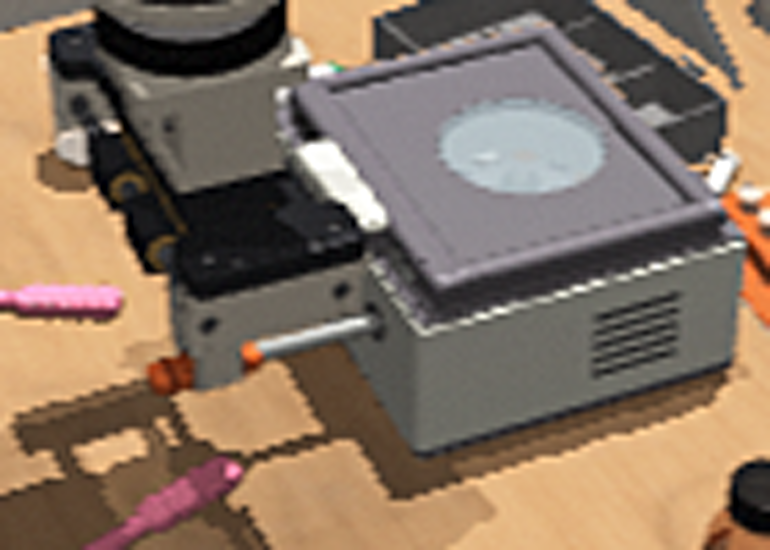

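>>> play_rows --pt "0.0007 0 0.0007 0 255" --pt "0.0007 0 0.0007 0 255" --pt "0.0008 0 0.0006 0 255" --pt "0.0008 0 0.0005 0 255" --pt "0.0008 0 0.0004 0 255"

```text
t: 13.77
tcp_pos: [0.4551, 0.0052, 0.05]
tcp_rot: [-3.118, -0.003, 1.524]
ft_force: [-7.2, -1.1, 1.3]
gripper_width: 0.167
```

```bash
python3 -c "
from h import *
snap(9)
b=cv2.imread('pics/scene9.png')[170:270,270:410];cv2.imwrite('pics/w9.png',cv2.resize(b,None,fx=5.5,fy=5.5,interpolation=2))
"
```

```text
13.8667 [0.45511311 0.00517552 0.05000187] [-3.11769425e+00 -2.97003606e-03  1.52394099e+00] [-6.60109396 -1.15951422  1.34884881]
```

View pics/w9.png

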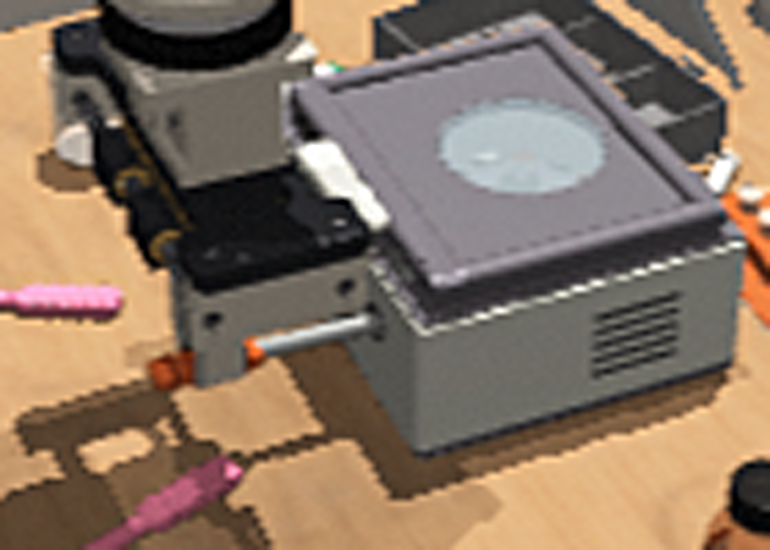

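>>> play_rows --pt "0.0003 0 0.0002 0 255" --pt "0.0003 0 0.0002 0 255" --pt "0.0003 0 0.0002 0 255" --pt "0.0003 0 0.0002 0 255" --pt "0.0003 0 0.0002 0 255"

```text
t: 14.28
tcp_pos: [0.455, 0.0052, 0.0504]
tcp_rot: [-3.113, -0.003, 1.524]
ft_force: [-5.2, -0.9, 1.9]
gripper_width: 0.166
```

```bash
python3 -c "
from h import *
snap(10)
b=cv2.imread('pics/scene10.png')[170:270,270:410];cv2.imwrite('pics/w10.png',cv2.resize(b,None,fx=5.5,fy=5.5,interpolation=2))
"
```

```text
14.3833 [0.45501763 0.00514609 0.0504358 ] [-3.11300387e+00 -2.68078081e-03  1.52382753e+00] [-5.43693332 -0.21894763  1.3682199 ]
```

View pics/w10.png

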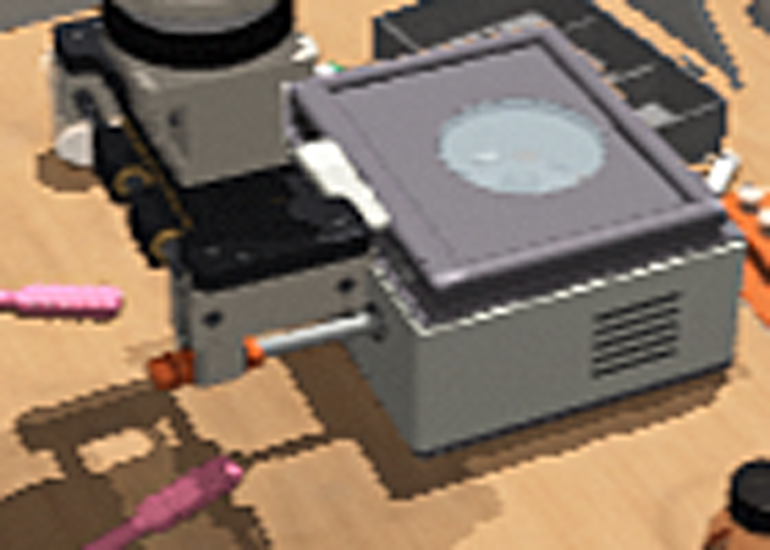

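>>> play_rows --pt "0.0007 0 0.0006 0 255" --pt "0.0008 0 0.0005 0 255" --pt "0.0008 0 0.0005 0 255" --pt "0.0008 0 0.0004 0 255" --pt "0.0008 0 0.0004 0 255"

```text
t: 14.8
tcp_pos: [0.4566, 0.0052, 0.0518]
tcp_rot: [-3.106, -0.002, 1.524]
ft_force: [-5.4, -0.0, 0.9]
gripper_width: 0.164
```

```bash
cat >> h.py <<'E'
def look(i):
    snap(i)
    b=cv2.imread(f'pics/scene{i}.png')[170:270,270:410];cv2.imwrite(f'pics/w{i}.png',cv2.resize(b,None,fx=5.5,fy=5.5,interpolation=2))
    r=cv2.imread('pics/scene7.png').astype(int)
    c=cv2.imread(f'pics/scene{i}.png').astype(int)
    print("lid diff",np.abs(c-r)[170:225,345:400].mean())
E
python3 -c "
from h import *
look(11)"
```

```text
14.9 [0.45671295 0.00517927 0.05185442] [-3.10648552e+00 -2.45604639e-03  1.52375683e+00] [-5.40530733  0.01399519 -0.09254833]
lid diff 18.7631955922865
```

View pics/w11.png

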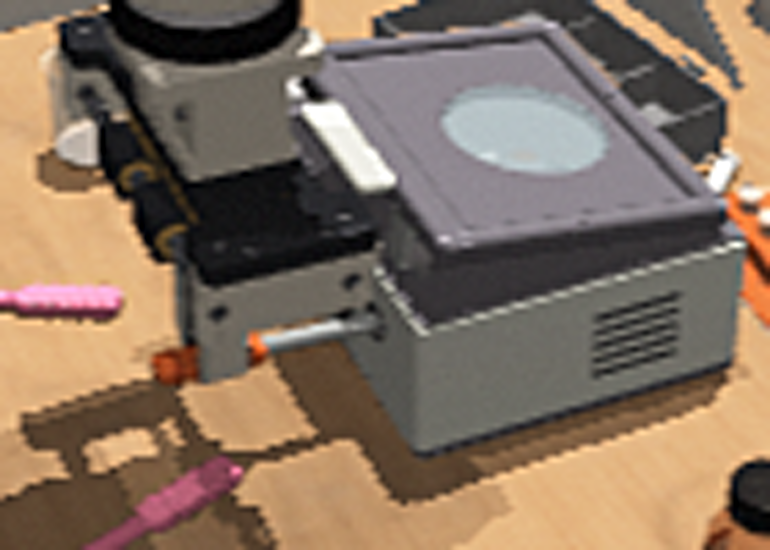

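>>> play_rows --pt "0 0 0 0 255" --pt "0 0 0 0 255" --pt "-0.001 0 0 0 255" --pt "-0.001 0 0 0 255" --pt "-0.002 0.0001 0 0 255"

```text
t: 15.32
tcp_pos: [0.4523, 0.0052, 0.0517]
tcp_rot: [-3.105, -0.002, 1.524]
ft_force: [-3.1, -0.7, 0.3]
gripper_width: 0.167
```

```bash

python3 -c "
from h import *
look(12)"
```

```text
15.4167 [0.45214913 0.00522751 0.05170268] [-3.10545543e+00 -2.29915079e-03  1.52368793e+00] [-2.93373549 -0.40702616 -0.53261776]
lid diff 23.929917355371902
```

View pics/w12.png

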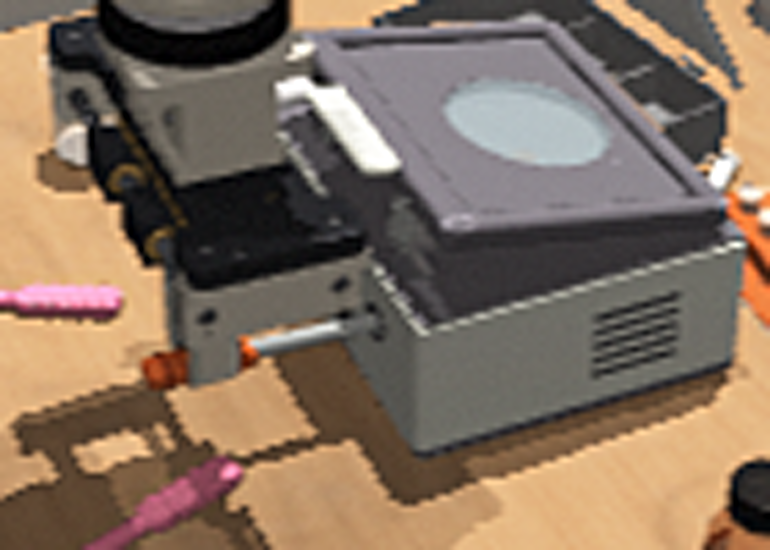

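>>> play_rows --pt "-0.003 0.0001 0 0 255" --pt "-0.004 0.0002 0 0 255" --pt "-0.005 0.0002 0 0 255" --pt "-0.005 0.0002 0 0 255" --pt "-0.005 0.0002 0 0 255"

```text
t: 15.83
tcp_pos: [0.4296, 0.0062, 0.052]
tcp_rot: [-3.108, -0.002, 1.524]
ft_force: [-0.9, -0.8, -0.9]
gripper_width: 0.169
```

>>> play_rows --pt "-0.008 0.0004 0 0 255" --pt "-0.01 0.0005 0 0 255" --pt "-0.01 0 0 0 255" --pt "-0.005 0 0 0 255" --pt "0 0 0 0 255"

```text
t: 16.25
tcp_pos: [0.3924, 0.0074, 0.0519]
tcp_rot: [-3.109, -0.003, 1.524]
ft_force: [-0.2, -0.0, -0.3]
gripper_width: 0.165
```

```bash

python3 -c "
from h import *
look(13)
a=cv2.imread('pics/scene13.png')[150:275,240:410];cv2.imwrite('pics/v13.png',cv2.resize(a,None,fx=4.5,fy=4.5,interpolation=2))"
```

```text
16.35 [0.39327935 0.00733104 0.05202891] [-3.10943507e+00 -2.55829480e-03  1.52382936e+00] [-0.26732784  0.60314646 -0.96875187]
lid diff 24.135537190082644
```

View pics/v13.png

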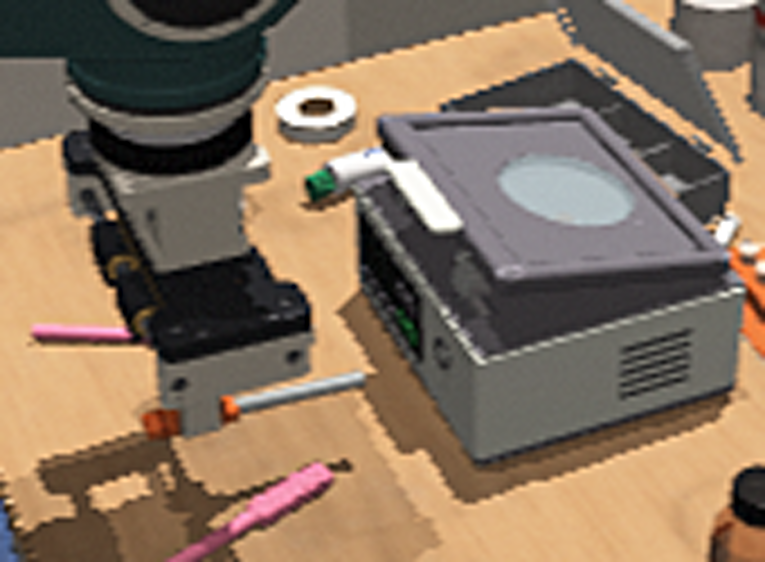

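View pics/top13.png

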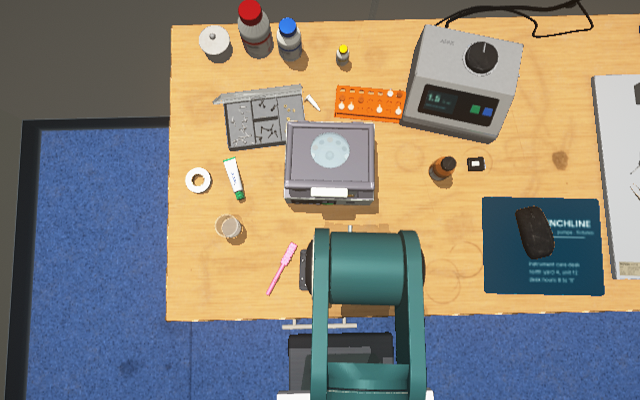

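View pics/z13.png

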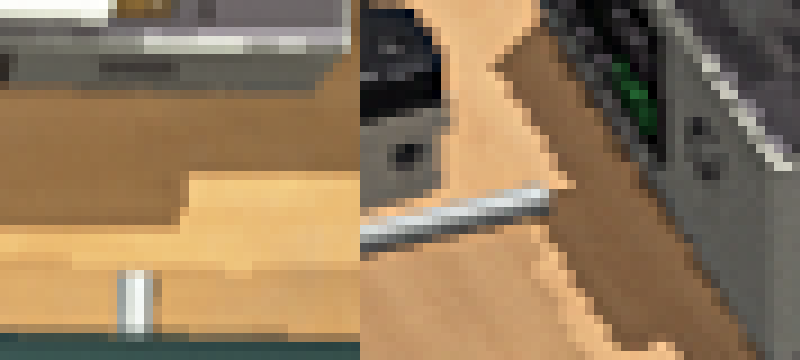

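```bash

python3 -c "
from h import *
np.set_printoptions(precision=4,suppress=True)
p=tri((212+203/9-.5,300+(550-360)/9-.5),(195+270/9-.5,335+138/9-.5));print(p, p[0]-arm.sense()['tcp_pos'])
print([(d['position'],d['conf']) for d in arm.pinpoint('lid_lip','scene')],[(d['position'],d['conf']) for d in arm.pinpoint('lid_lip','top')])
"
```

```text
(array([0.4865, 0.0011, 0.0477]), np.float64(0.0015478394229394474)) [ 0.0933 -0.0062 -0.0043]
[([190.1, 332.1], 0.97), ([228.8, 337.7], 0.69)] [([195.8, 329.8], 0.86)]
```

>>> play_rows --pt "0 0.008 0.01 0 255" --pt "0 0.01 0.012 0 255" --pt "0 0.01 0.012 0 255" --pt "0 0.008 0.01 0 255" --pt "0 0.002 0.002 0 255"

```text
t: 16.87
tcp_pos: [0.3941, 0.049, 0.1028]
tcp_rot: [-3.108, -0.003, 1.522]
ft_force: [0.8, -0.6, -0.2]
gripper_width: 0.166
```

>>> play_rows --pt "0.004 0 0 0 255" --pt "0.006 0 0 0 255" --pt "0.006 0 0 0 255" --pt "0.004 0 0 0 255" --pt "0 0 0 0 255"

```text
t: 17.28
tcp_pos: [0.4168, 0.05, 0.1034]
tcp_rot: [-3.109, -0.003, 1.524]
ft_force: [-0.3, -1.7, -1.1]
gripper_width: 0.166
```

```bash

python3 -c "
from h import *
look(14)
a=cv2.imread('pics/scene14.png')[140:265,260:400];b=cv2.imread('pics/top14.png')[140:265,290:390]
cv2.imwrite('pics/v14.png',cv2.resize(np.hstack([a,b]),None,fx=3.3,fy=3.3,interpolation=2))"
```

```text
17.3833 [0.41616891 0.04993369 0.10333548] [-3.10867744e+00 -2.99080515e-03  1.52441621e+00] [-0.36306387  0.15939134 -0.67529575]
lid diff 24.56055096418733
```

View pics/v14.png

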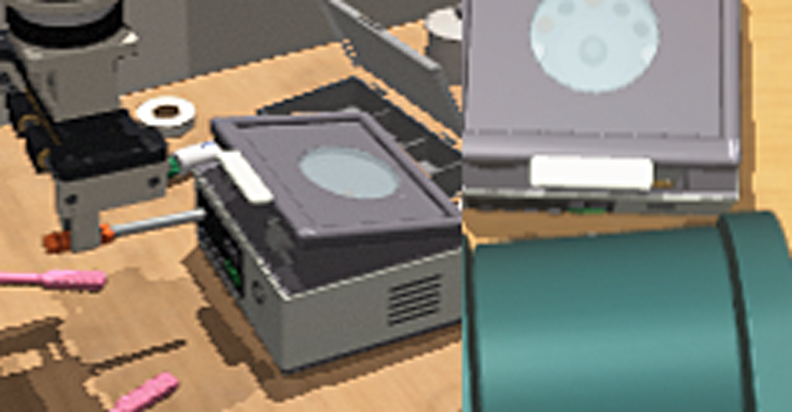

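```bash

python3 -c "
from h import *
np.set_printoptions(precision=4,suppress=True)
print(tri((190.1,332.1),(195.8,329.8)))
T=np.array([[.5095,.0437,.099]]);print(proj('scene',T))
h=np.array([.6888,.0368,.083])
for th in(.15,.2,.25):
  p=h+np.array([-.161*np.cos(th)-.008*np.sin(th)*-1,.161*.046,.161*np.sin(th)+.008]);print(th,p,proj('scene',p),proj('top',p))
"
```

```text
(array([0.5356, 0.0418, 0.1346]), np.float64(0.00287564733564741))
[[204.7663 321.6666]]
0.15 [0.5308 0.0442 0.1151] [[196.9321 329.4176]] [[199.1143 328.5951]]
0.2 [0.5326 0.0442 0.123 ] [[194.0353 330.0297]] [[197.5817 328.6571]]
0.25 [0.5348 0.0442 0.1308] [[191.1009 330.7948]] [[195.8219 328.7139]]
```

>>> play_rows --pt "0.003 -0.001 -0.003 0 255" --pt "0.006 -0.001 -0.002 0 255" --pt "0.008 -0.0005 0 0 255" --pt "0.008 -0.0005 0 0 255" --pt "0.008 -0.0005 0 0 255"

```text
t: 17.8
tcp_pos: [0.4509, 0.0455, 0.0971]
tcp_rot: [-3.108, -0.003, 1.524]
ft_force: [0.5, -0.5, -0.7]
gripper_width: 0.171
```

>>> play_rows --pt "0.008 -0.0005 0 0 255" --pt "0.008 -0.0005 0 0 255" --pt "0.008 -0.0005 0 0 255" --pt "0.006 0 0 0 255" --pt "0.003 0 0 0 255"

```text
t: 18.22
tcp_pos: [0.4891, 0.0437, 0.0967]
tcp_rot: [-3.108, -0.003, 1.523]
ft_force: [0.1, 0.3, 0.1]
gripper_width: 0.167
```

```bash

python3 -c "
from h import *
look(15)
a=cv2.imread('pics/scene15.png')[140:265,260:400];b=cv2.imread('pics/top15.png')[140:265,290:390]
cv2.imwrite('pics/v15.png',cv2.resize(np.hstack([a,b]),None,fx=3.3,fy=3.3,interpolation=2))"
```

```text
18.3167 [0.48858918 0.04368778 0.09667509] [-3.10739425e+00 -2.81365306e-03  1.52323149e+00] [-0.27118225 -0.06624202 -0.76257883]
lid diff 25.387217630853993
```

View pics/v15.png

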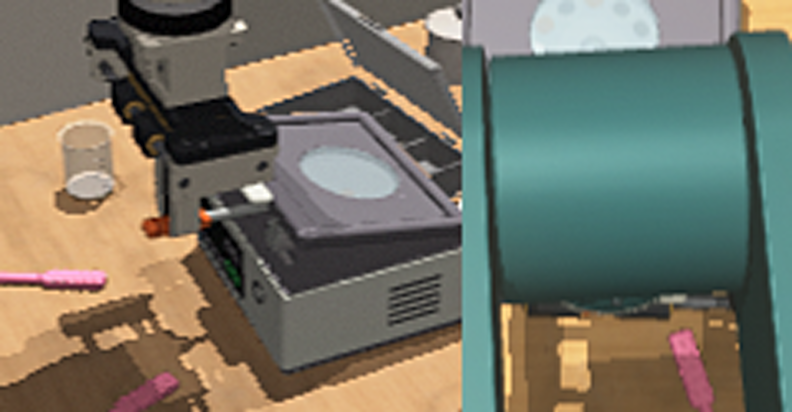

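>>> play_rows --pt "0.001 0 0.005 0 255" --pt "0.002 0 0.008 0 255" --pt "0.003 0 0.008 0 255" --pt "0.003 0 0.008 0 255" --pt "0.003 0 0.007 0 255"

```text
t: 18.73
tcp_pos: [0.499, 0.0438, 0.1346]
tcp_rot: [-3.103, -0.002, 1.524]
ft_force: [-1.7, 0.5, -2.1]
gripper_width: 0.165
```

```bash

cat >> h.py <<'E'
def v(i):
    look(i)
    a=cv2.imread(f'pics/scene{i}.png')[110:265,260:400];b=cv2.imread(f'pics/top{i}.png')[100:255,290:390]
    cv2.imwrite(f'pics/v{i}.png',cv2.resize(np.hstack([a,b]),None,fx=3.3,fy=3.3,interpolation=2))
E
python3 -c "
from h import *
v(16)"
```

```text
18.8333 [0.49982792 0.04382667 0.13522246] [-3.10537690e+00 -2.69592065e-03  1.52346744e+00] [-0.31868744 -0.0296262  -1.24709564]
lid diff 34.69256198347107
```

View pics/v16.png

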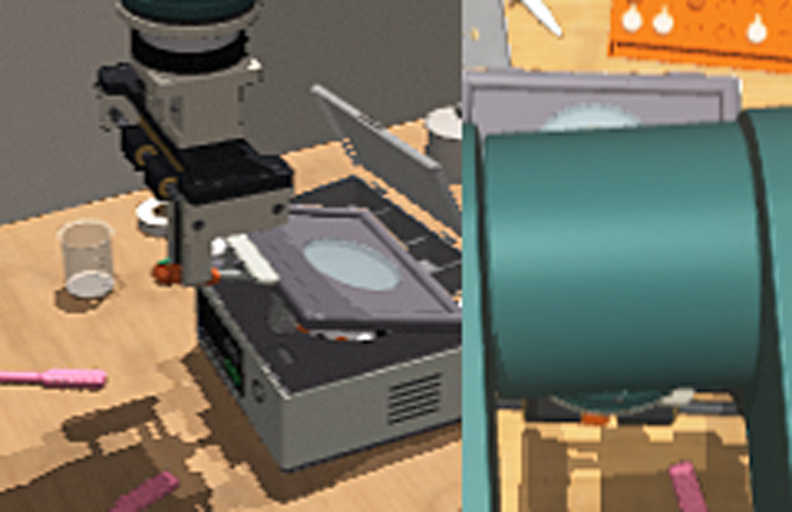

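>>> play_rows --pt "0.0045 0 0.007 0 255" --pt "0.005 0 0.007 0 255" --pt "0.006 0 0.007 0 255" --pt "0.0065 0 0.006 0 255" --pt "0.007 0 0.006 0 255"

```text
t: 19.25
tcp_pos: [0.5298, 0.0439, 0.1701]
tcp_rot: [-3.103, -0.003, 1.524]
ft_force: [-3.0, -0.1, -2.0]
gripper_width: 0.169
```

```bash

python3 -c "
from h import *
v(17)"
```

```text
19.35 [0.53067921 0.04385499 0.17059467] [-3.10474309e+00 -2.71887649e-03  1.52358840e+00] [-0.15190823  0.81219294 -2.29714339]
lid diff 47.49454545454545
```

View pics/v17.png

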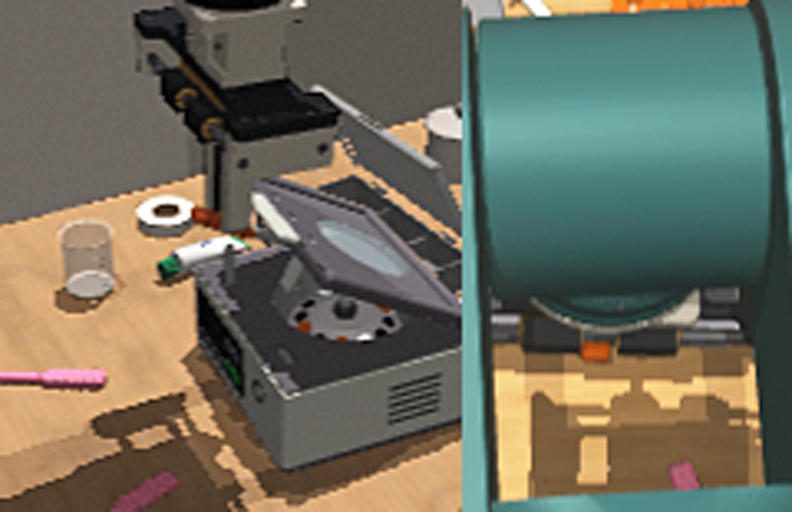

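>>> play_rows --pt "0.0065 0 0.005 0 255" --pt "0.007 0 0.0045 0 255" --pt "0.0075 0 0.0035 0 255" --pt "0.0075 0 0.003 0 255" --pt "0.008 0 0.002 0 255"

```text
t: 19.77
tcp_pos: [0.5681, 0.0439, 0.1905]
tcp_rot: [-3.1, -0.002, 1.524]
ft_force: [-27.2, 0.5, 21.3]
gripper_width: 0.162
```

>>> play_rows --pt "0.008 0 0.0015 0 255" --pt "0.008 0 0.001 0 255" --pt "0.008 0 0.0005 0 255" --pt "0.008 0 0 0 255" --pt "0.007 0 0 0 255"

```text
t: 20.18
tcp_pos: [0.6103, 0.044, 0.1986]
tcp_rot: [-3.098, -0.003, 1.524]
ft_force: [-4.9, 0.4, 1.7]
gripper_width: 0.163
```

```bash

python3 -c "
from h import *
v(18)"
```

```text
20.2833 [0.61054731 0.04402907 0.19802175] [-3.09805751e+00 -2.55602720e-03  1.52372289e+00] [-0.26545218  0.92288158 -1.96207456]
lid diff 56.0668870523416
```

View pics/v18.png

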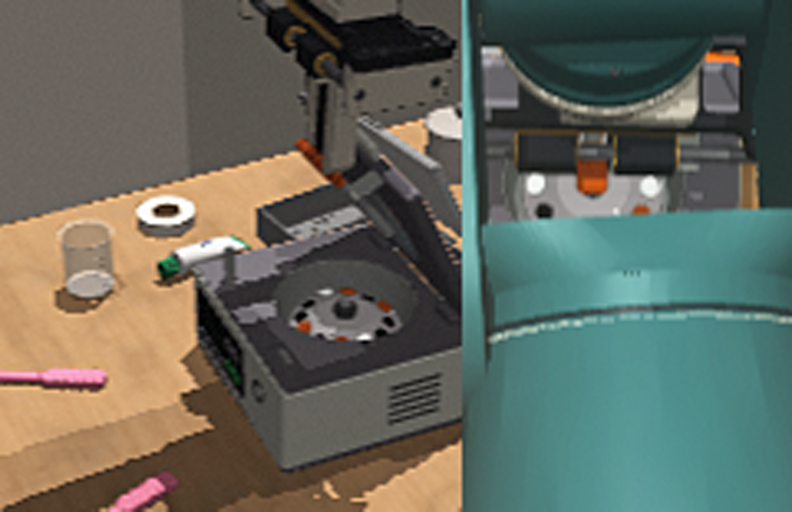

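```bash

python3 -c "
from h import *
np.set_printoptions(precision=4,suppress=True)
h=np.array([.6888,.0368,.083])
for th in(1.2,1.4,1.57,1.7,1.85):
  d=lambda r,t,y: h+np.array([-r*np.cos(th)-t*np.sin(th)*-1*0+t*np.sin(th),.0+y+r*np.cos(th)*.046,r*np.sin(th)+t*np.cos(th)])
  print(th,proj('scene',[d(.155,0,-.086),d(.155,0,.086),d(0,0,-.086),d(.161,.008,.035)]).round().tolist())
a=cv2.imread('pics/scene18.png')[90:270,320:440];cv2.imwrite('pics/x18.png',cv2.resize(a,None,fx=4,fy=4,interpolation=2)[:600])
print(arm.sense()['ft_force'],arm.sense()['moment'])
"
```

```text
1.2 [[164.0, 389.0], [133.0, 352.0], [211.0, 405.0], [137.0, 364.0]]
1.4 [[158.0, 401.0], [127.0, 363.0], [211.0, 405.0], [132.0, 376.0]]
1.57 [[154.0, 412.0], [124.0, 372.0], [211.0, 405.0], [130.0, 386.0]]
1.7 [[153.0, 419.0], [123.0, 379.0], [211.0, 405.0], [129.0, 393.0]]
1.85 [[153.0, 428.0], [124.0, 387.0], [211.0, 405.0], [129.0, 401.0]]
[-0.2655  0.9229 -1.9621] [ 0.0516  0.189  -0.022 ]
```

View pics/x18.png

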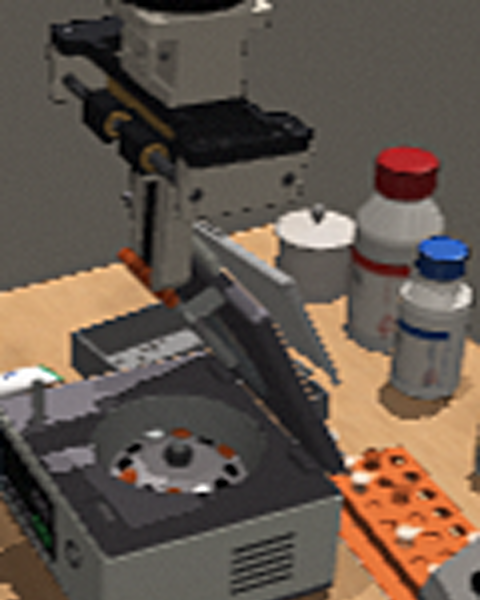

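>>> play_rows --pt "0.003 0 0.001 0 255" --pt "0.003 0 0.001 0 255" --pt "0.003 0 0.001 0 255" --pt "0.003 0 0.001 0 255" --pt "0.003 0 0.001 0 255"

```text
t: 20.7
tcp_pos: [0.6265, 0.0439, 0.2035]
tcp_rot: [-3.098, -0.002, 1.524]
ft_force: [-3.1, -0.7, -0.8]
gripper_width: 0.166
```

```bash

cat >> h.py <<'E'
def x(i):
    for n in("top","scene"): cv2.imwrite(f"pics/{n}{i}.png",arm.grab_frame(n)[:,:,::-1])
    st=arm.sense();print(st["t"],st["tcp_pos"],st["tcp_rot"],st["ft_force"],st["moment"])
    a=cv2.imread(f'pics/scene{i}.png')[90:270,320:440];b=cv2.imread(f'pics/top{i}.png')[80:260,280:380]
    cv2.imwrite(f'pics/x{i}.png',cv2.resize(np.hstack([a,b]),None,fx=3.3,fy=3.3,interpolation=2)[:600])
E
python3 -c "
from h import *
x(19)"
```

```text
20.8 [0.62667763 0.04393605 0.20348256] [-3.09807236e+00 -2.43400232e-03  1.52367390e+00] [-0.91572867  1.12259063 -1.40983887] [0.01993778 0.29732156 0.01241645]
```

View pics/x19.png

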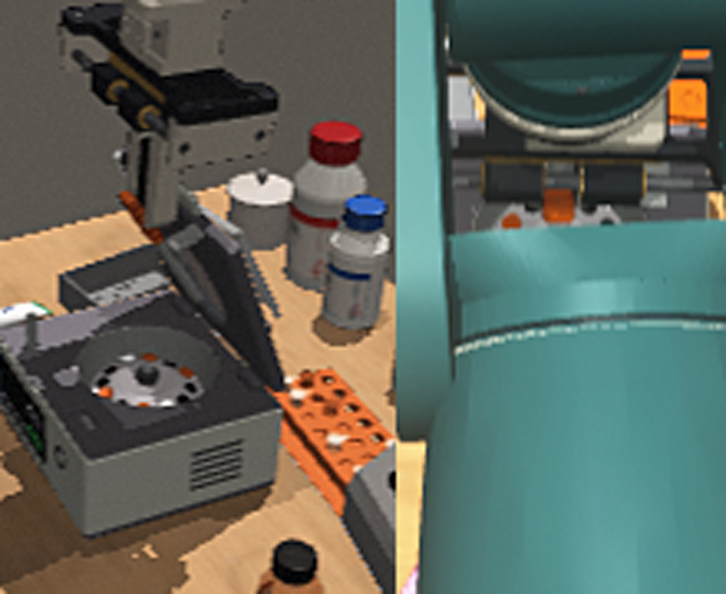

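>>> play_rows --pt "0.004 0 0.0005 0 255" --pt "0.004 0 0.0005 0 255" --pt "0.004 0 0 0 255" --pt "0.004 0 0 0 255" --pt "0.004 0 0 0 255"

```text
t: 21.22
tcp_pos: [0.6479, 0.044, 0.2052]
tcp_rot: [-3.098, -0.003, 1.524]
ft_force: [-2.7, -0.0, 0.4]
gripper_width: 0.16
```

>>> play_rows --pt "0.004 0 0 0 255" --pt "0.004 0 0 0 255" --pt "0.004 0 0 0 255" --pt "0.004 0 0 0 255" --pt "0.004 0 0 0 255"

```text
t: 21.63
tcp_pos: [0.6704, 0.044, 0.205]
tcp_rot: [-3.098, -0.002, 1.524]
ft_force: [-2.2, -0.2, 1.4]
gripper_width: 0.16
```

```bash

python3 -c "
from h import *
x(20)"
```

```text
21.7333 [0.67051995 0.0440273  0.20472502] [-3.09828301e+00 -2.53752179e-03  1.52373424e+00] [-0.74421643  1.25044953 -1.58021299] [0.05527834 0.22856389 0.03418047]
```

View pics/x20.png

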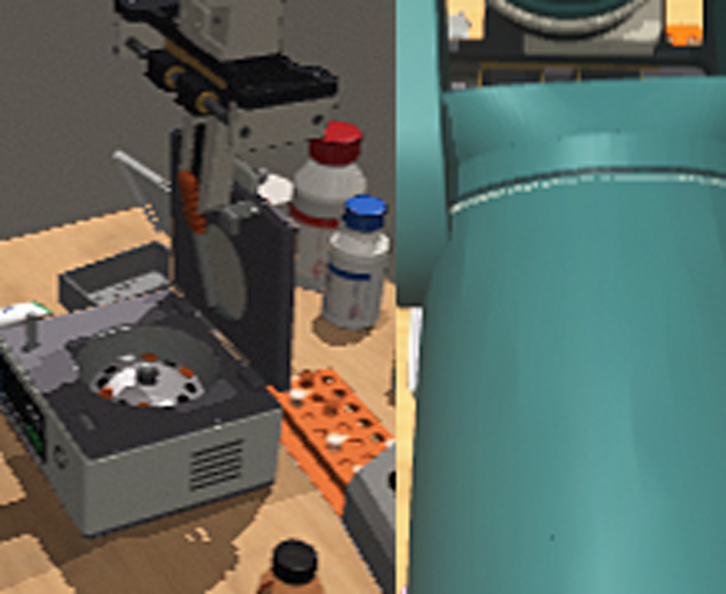

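>>> play_rows --pt "0.005 0 0 0 255" --pt "0.005 0 0 0 255" --pt "0.005 0 0 0 255" --pt "0.005 0 0 0 255" --pt "0.004 0 0 0 255"

```text
t: 22.15
tcp_pos: [0.6961, 0.0439, 0.2048]
tcp_rot: [-3.098, -0.002, 1.524]
ft_force: [-2.9, -0.0, 1.4]
gripper_width: 0.15
```

```bash

python3 -c "
from h import *
x(21)"
```

```text
22.25 [0.69617514 0.04396753 0.20460606] [-3.09791769e+00 -2.42073692e-03  1.52372162e+00] [-0.89804514  0.01456686 -0.97541554] [ 0.00292303  0.33161264 -0.07704421]
```

View pics/x21.png

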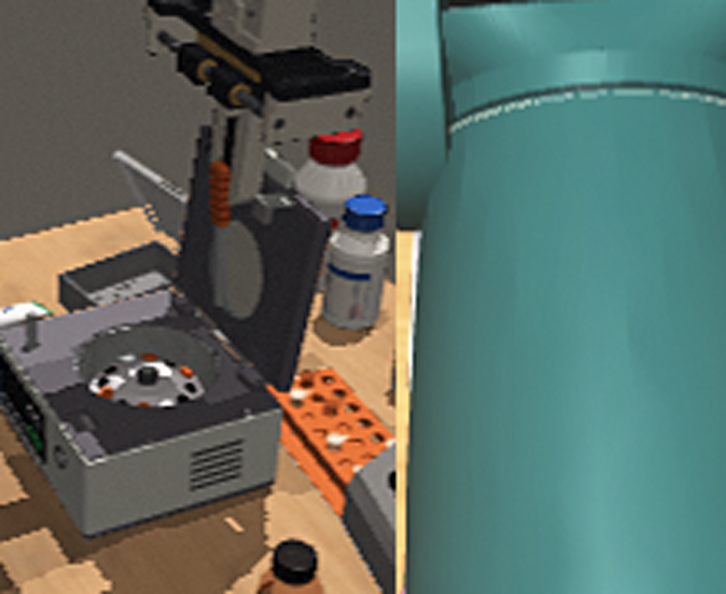

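```bash

python3 -c "
from h import *
a=cv2.imread('pics/scene21.png')[120:215,365:425];b=cv2.imread('pics/scene20.png')[120:215,365:425]
cv2.imwrite('pics/y21.png',np.clip(cv2.resize(np.hstack([b,a]),None,fx=6,fy=6,interpolation=2).astype(float)*1.8,0,255).astype(np.uint8))"
```

```text
(no output)
```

View pics/y21.png

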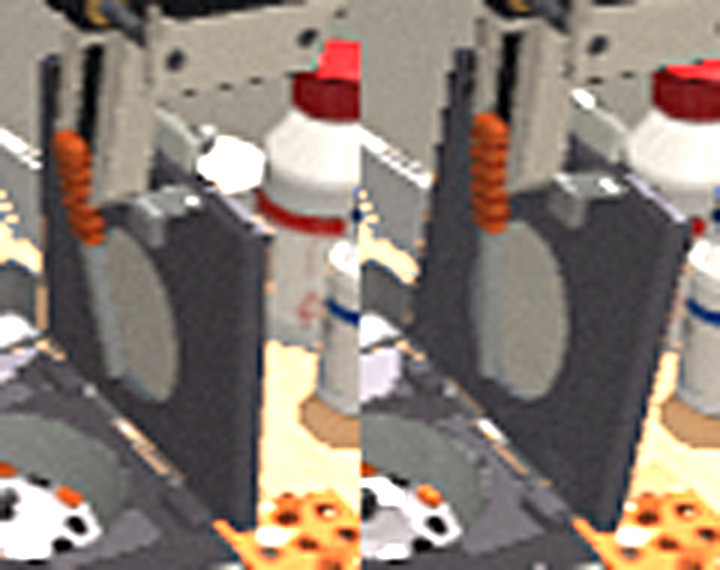

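>>> play_rows --pt "0.003 0 0 0 255" --pt "0.003 0 0 0 255" --pt "0.003 0 0 0 255" --pt "0 0 0 0 255" --pt "0 0 0 0 255"

```text
t: 22.67
tcp_pos: [0.7061, 0.0443, 0.2042]
tcp_rot: [-3.098, -0.003, 1.524]
ft_force: [-0.8, 0.7, -0.7]
gripper_width: 0.137
```

```bash

python3 -c "
from h import *
x(22)"
```

```text
22.7667 [0.70599074 0.04422711 0.20419498] [-3.09762712e+00 -2.83093403e-03  1.52391713e+00] [-1.08640845  0.17429731 -1.72380328] [0.10950565 0.28816289 0.00800898]
```

View pics/x22.png

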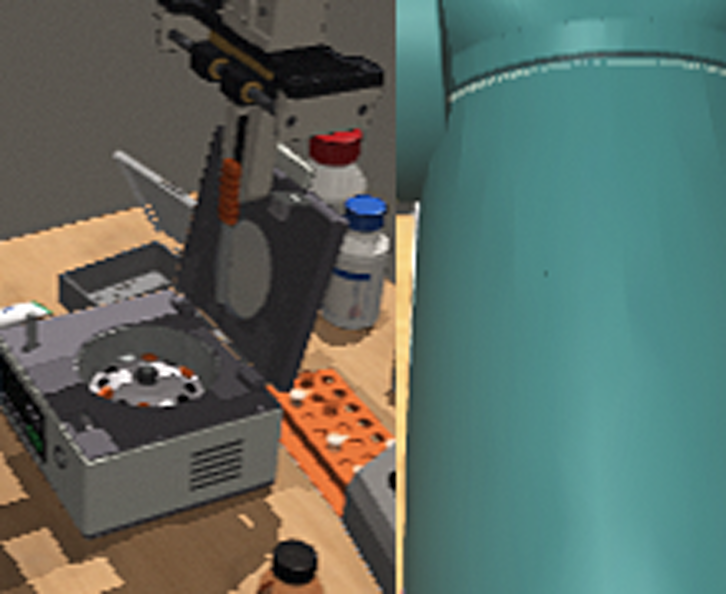

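>>> play_rows --pt "-0.003 0 0.001 0 255" --pt "-0.005 0 0.004 0 255" --pt "-0.008 0 0.006 0 255" --pt "-0.01 0 0.006 0 255" --pt "-0.012 0 0.004 0 255"

```text
t: 23.18
tcp_pos: [0.666, 0.044, 0.2261]
tcp_rot: [-3.098, -0.003, 1.524]
ft_force: [-0.2, 0.0, -0.6]
gripper_width: 0.134
```

```bash

python3 -c "
from h import *
x(23)"
```

```text
23.2833 [0.66561291 0.04410894 0.22731713] [-3.09975124e+00 -2.67430450e-03  1.52389336e+00] [-0.85305671  0.17897677 -0.87458843] [ 0.07032844 -0.02857132  0.01473193]
```

View pics/x23.png

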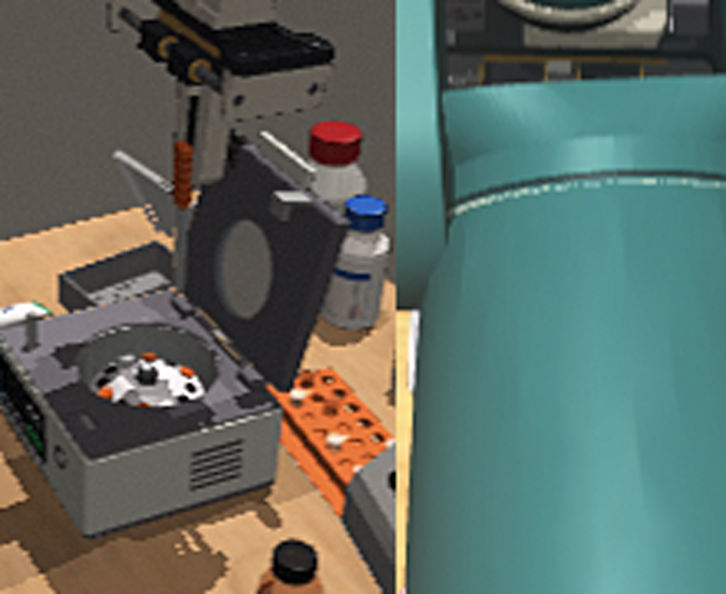

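>>> play_rows --pt "-0.013 0 0.002 0 255" --pt "-0.014 -0.002 0 0 255" --pt "-0.014 -0.004 0 0 255" --pt "-0.014 -0.006 0 0 255" --pt "-0.014 -0.008 0 0 255"

```text
t: 23.7
tcp_pos: [0.5946, 0.0246, 0.2306]
tcp_rot: [-3.103, -0.003, 1.525]
ft_force: [1.9, 0.0, 0.1]
gripper_width: 0.136
```

>>> play_rows --pt "-0.014 -0.01 0 0 255" --pt "-0.014 -0.011 0 0 255" --pt "-0.014 -0.011 0 0 255" --pt "-0.014 -0.011 0 0 255" --pt "-0.014 -0.011 0 0 255"

```text
t: 24.12
tcp_pos: [0.5207, -0.0307, 0.2319]
tcp_rot: [-3.106, -0.003, 1.527]
ft_force: [0.2, 0.3, -0.4]
gripper_width: 0.138
```

>>> play_rows --pt "-0.014 -0.011 0 0 255" --pt "-0.014 -0.011 0 0 255" --pt "-0.013 -0.011 -0.002 0 255" --pt "-0.01 -0.011 -0.004 0 255" --pt "-0.006 -0.009 -0.006 0 255"

```text
t: 24.53
tcp_pos: [0.4597, -0.0861, 0.2224]
tcp_rot: [-3.112, -0.002, 1.527]
ft_force: [0.8, 0.2, -0.6]
gripper_width: 0.139
```

>>> play_rows --pt "-0.003 -0.008 -0.008 0 255" --pt "0 -0.006 -0.01 0 255" --pt "0 -0.004 -0.012 0 255" --pt "0 -0.002 -0.012 0 255" --pt "0 0 -0.01 0 255"

```text
t: 24.95
tcp_pos: [0.4565, -0.109, 0.1664]
tcp_rot: [-3.115, -0.001, 1.525]
ft_force: [-0.3, 0.5, -0.9]
gripper_width: 0.131
```

```bash

python3 -c "
from h import *
look(24)
a=cv2.imread('pics/scene24.png')[100:330,260:440];cv2.imwrite('pics/x24.png',cv2.resize(a,None,fx=2.6,fy=2.6,interpolation=2))"
```

```text
25.05 [ 0.45592254 -0.10845813  0.16563805] [-3.11238191e+00 -1.98736887e-03  1.52566916e+00] [-0.84583911 -0.09753963 -1.00982878]
lid diff 53.67988980716253
```

View pics/x24.png

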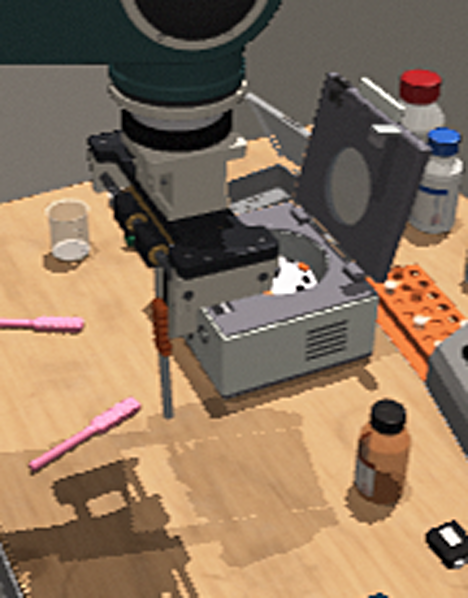

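View pics/top24.png

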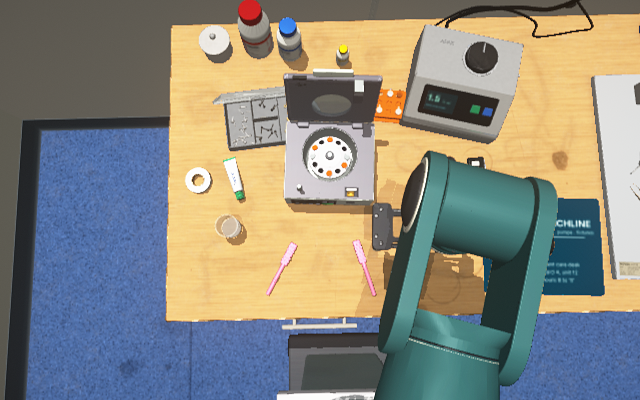

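>>> play_rows --pt "0.004 -0.006 -0.005 0 255" --pt "0.006 -0.01 -0.01 0 255" --pt "0.008 -0.012 -0.01 0 255" --pt "0.008 -0.01 -0.01 0 255" --pt "0.004 -0.005 -0.005 0 255"

```text
t: 25.47
tcp_pos: [0.4897, -0.1539, 0.124]
tcp_rot: [-3.116, -0.001, 1.529]
ft_force: [0.2, 0.9, -0.7]
gripper_width: 0.138
```

```bash

python3 -c "
from h import *
o,d=ray('scene',(259.6,324.6)); s=(-.1085-o[1])/d[1]; print(o+s*d)
look(25)
a=cv2.imread('pics/scene25.png')[180:330,260:440];cv2.imwrite('pics/x25.png',cv2.resize(a,None,fx=4,fy=4,interpolation=2))"
```

```text
[ 0.44652307 -0.1085      0.07475509]
25.5667 [ 0.48910033 -0.15338065  0.12418188] [-3.11479776e+00 -1.57817824e-03  1.52862890e+00] [ 0.29799736  0.43983053 -0.63667372]
lid diff 61.20550964187328
```

View pics/x25.png

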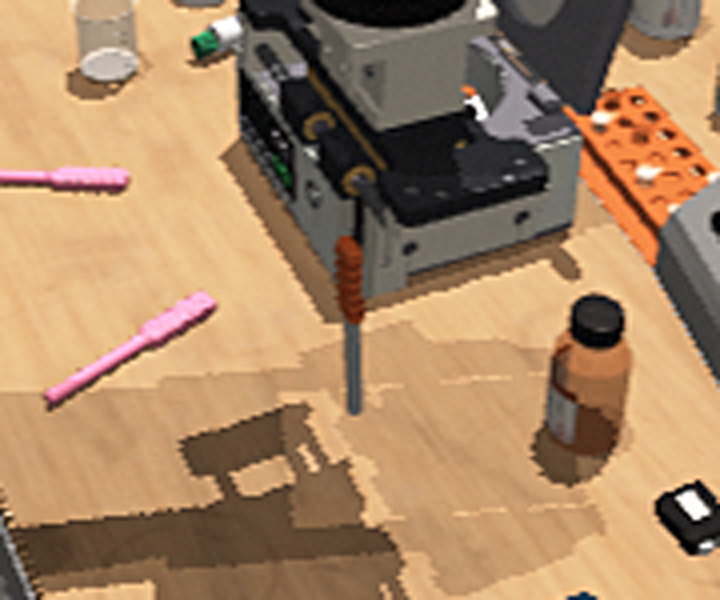

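>>> play_rows --pt "-0.002 0 -0.006 0 255" --pt "-0.002 0 -0.008 0 255" --pt "-0.002 0 -0.008 0 255" --pt "-0.002 0 -0.006 0 255" --pt "-0.002 0 -0.003 0 255"

```text
t: 25.98
tcp_pos: [0.4785, -0.1527, 0.0919]
tcp_rot: [-3.117, -0.001, 1.529]
ft_force: [-0.4, -0.2, -1.7]
gripper_width: 0.136
```

>>> play_rows --pt "-0.003 0 -0.002 0 255" --pt "-0.005 0 -0.002 0 255" --pt "-0.006 0 -0.002 0 255" --pt "-0.006 0 -0.002 0 255" --pt "-0.006 0 -0.003 0 255"

```text
t: 26.4
tcp_pos: [0.4554, -0.1533, 0.0884]
tcp_rot: [-3.131, 0.003, 1.531]
ft_force: [-2.9, 0.4, 15.8]
gripper_width: 0.123
```

```bash

python3 -c "
from h import *
look(26)
a=cv2.imread('pics/scene26.png')[180:330,260:440];cv2.imwrite('pics/x26.png',cv2.resize(a,None,fx=4,fy=4,interpolation=2))"
```

```text
26.5 [ 0.45488973 -0.15325465  0.08827472] [-3.13078934e+00  2.89523347e-03  1.53047411e+00] [-3.13871127 -0.07677431 11.96201824]
lid diff 55.09641873278237
```

View pics/x26.png

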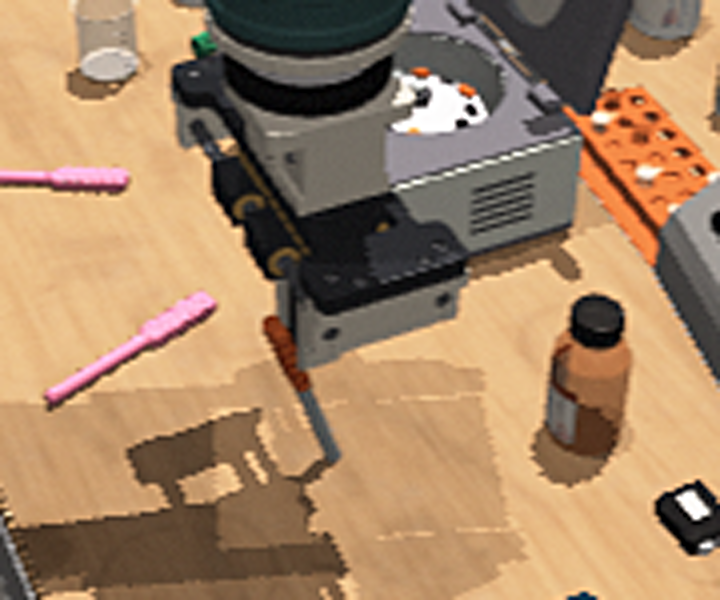

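>>> play_rows --pt "-0.008 0 -0.002 0 255" --pt "-0.009 0 -0.003 0 255" --pt "-0.009 0 -0.004 0 255" --pt "-0.009 0 -0.005 0 255" --pt "-0.009 0 -0.006 0 255"

```text
t: 26.92
tcp_pos: [0.4086, -0.153, 0.0687]
tcp_rot: [-3.135, 0.004, 1.532]
ft_force: [0.8, -0.0, -0.3]
gripper_width: 0.042
```

>>> play_rows --pt "-0.006 0 -0.008 0 255" --pt "-0.005 0 -0.01 0 255" --pt "-0.004 0 -0.01 0 255" --pt "-0.003 0 -0.01 0 255" --pt "-0.002 0 -0.006 0 255"

```text
t: 27.33
tcp_pos: [0.384, -0.1527, 0.0191]
tcp_rot: [-3.134, 0.004, 1.531]
ft_force: [-0.5, 0.2, 0.2]
gripper_width: 0.007
```

```bash

python3 -c "
from h import *
look(27)
a=cv2.imread('pics/scene27.png')[180:330,260:440];cv2.imwrite('pics/x27.png',cv2.resize(a,None,fx=4,fy=4,interpolation=2))"
```

```text
27.4333 [ 0.38395762 -0.15256147  0.01926711] [-3.13333051  0.00371865  1.53064518] [ 0.32567007 -0.08186438  1.11229912]
lid diff 48.005399449035814
```

View pics/x27.png

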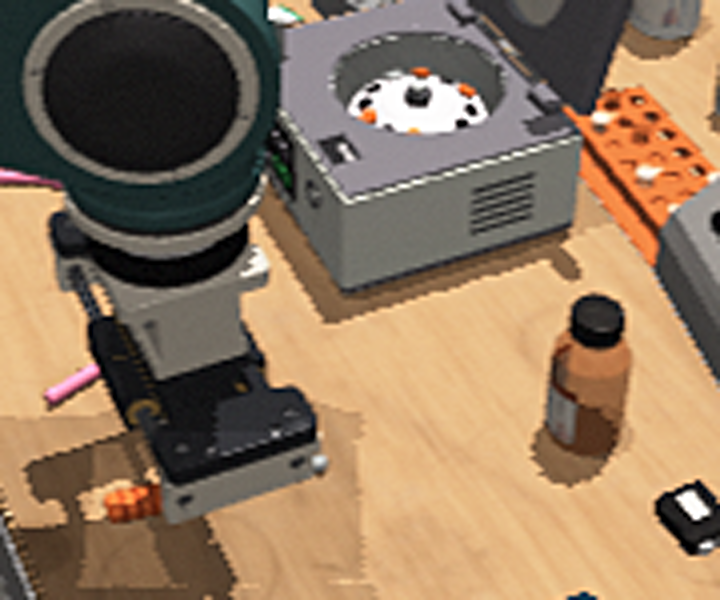

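>>> play_rows --pt "0 0 0.01 0 255" --pt "0 0 0.02 0 255" --pt "0 0 0.03 0 255" --pt "-0.005 0.01 0.03 0 255" --pt "-0.005 0.02 0.03 0 255"

```text
t: 27.85
tcp_pos: [0.3719, -0.1224, 0.1414]
tcp_rot: [-3.124, 0.0, 1.529]
ft_force: [0.8, -0.2, 0.7]
gripper_width: 0.007
```

>>> play_rows --pt "0 0.03 0.02 0 255" --pt "0 0.035 0.01 0 255" --pt "0 0.035 0.01 0 255" --pt "0 0.035 0 0 255" --pt "0 0.02 0 0 255"

```text
t: 28.27
tcp_pos: [0.3724, 0.0374, 0.1994]
tcp_rot: [3.141, 0.002, 1.523]
ft_force: [1.1, -1.4, 0.2]
gripper_width: 0.005
```

```bash

python3 -c "
from h import *
look(28)"
```

```text
28.3667 [0.37270799 0.03725932 0.19920581] [3.14124867e+00 1.79662134e-03 1.52568365e+00] [-0.14439823 -0.70897528  0.07507449]
lid diff 48.5603305785124
```

View pics/scene28.png

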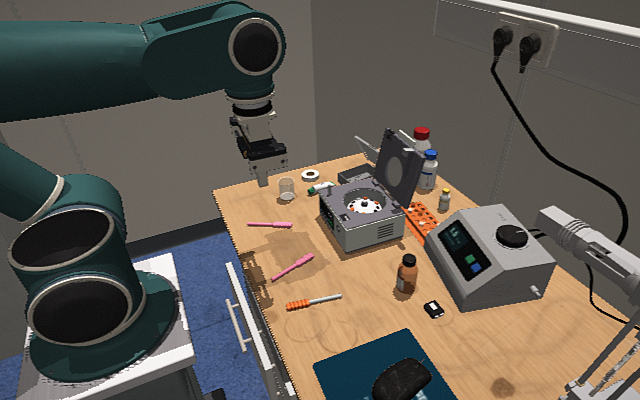

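View pics/top28.png

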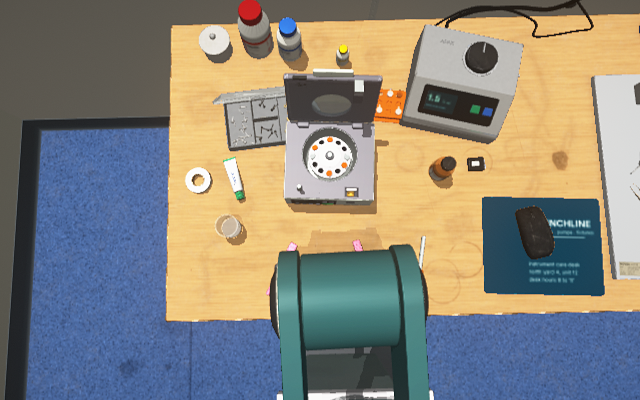

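```bash

python3 - <<'E'
from h import *
a=arm.grab_frame("scene");t=arm.grab_frame("top")
b=cv2.imread("pics/scene28.png")[:,:,::-1]
print("rod area still diff",np.abs(a.astype(int)-b)[285:315,280:350].mean())
c0=cv2.imread("pics/top0.png")[:,:,::-1].astype(int)
for n,(r0,r1,q0,q1) in dict(iod=(150,190,425,462),beak=(210,245,212,248),tape=(165,195,182,214),gel=(155,202,220,246)).items(): print(n,np.abs(t-c0)[r0:r1,q0:q1].mean())
h=np.array([.6888,.0368,.083])
for l in("lid_lip",):print([(d['position'],d['conf']) for d in arm.pinpoint(l,'scene')[:2]],[(d['position'],d['conf']) for d in arm.pinpoint(l,'top')[:2]])
for th in(1.57,1.7,1.85): print(th,proj('top',h+[-.161*np.cos(th)+.008,0,.161*np.sin(th)]))
s=arm.sense();print(s['t'])
arm.close_job()
E
```

```text
rod area still diff 1.367936507936508
iod 12.342117117117118
beak 15.315608465608465
tape 11.539930555555555
gel 12.85924713584288
[] [([70.5, 336.0], 0.86)]
1.57 [[ 90.16469568 332.02202527]]
1.7 [[ 78.57790307 331.66375467]]
1.85 [[ 66.44885464 331.21058748]]
28.5667
the job is handed in; nothing more can be done
```

The job is handed in at t = 28.6 s with the lid standing open and the rod flat on the bench. However, there was one force reading I can't explain, and it may have failed the run.

**What was done:**
- I gripped the orange rod by its handle and pushed it into the release hole. It met the latch and pressed it back about 5–6 mm at 5–7 N, and the pictures show the lid popping up.
- I drew the rod out, put it under the middle of the lid and swung the lid open. The rod pivoted nose-down in the grip on the way, so the fingers did the last part of the push.
- I carried the rod clear, hanging by the edge of the pads, and leaned it over with its tip on the bench. It slipped out of the grip partway and landed flat.

**Last checks:**
- **Lid:** its lip in the top camera puts it at about 1.8 rad, and it stayed there after I backed away.
- **Rod:** it lies flat and looks unchanged between two pictures, at about x 0.37–0.49 m, y −0.15 m, clear of the centrifuge.
- **Bystanders:** bottle, beaker, tape and tube look to be where they started. My pixel comparison with the first picture didn't confirm it: it showed similar differences of 12–15 grey levels around all four.

**Doubts:**
- **Force spike:** during the lid swing, at t = 19.8 s, the wrist read about 34 N (−27 N in x, +21 N in z). I could not tell whether the rod, the fingers or the lid took it. If it was the rod against the lid, the 15 N limit was passed.
- **Rod laying:** leaning the rod on the bench read up to about 16 N. That was against the bench, not the machine.

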